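Dispense the small milling balls and pack the charge box in layers

TASK

Pack the charge box for the mill: turn the dispenser's black dial cap until the middle slot, which lets the small white balls through and holds the big dark one back, sits squarely at the outlet by the red pointer; then tip the drum over with its lever until all four white balls have run down the chute into the blue box, and bring the drum back up to its rest. Next lay the orange divider flat on the box's four corner rests above the balls, and last stand the blue-lidded sample jar upright on the divider, in either of its two bays. Keep the big ball in the drum and leave the other two jars where they are.

Things in the scene. Friction and masses are not known exactly. Their poses are not given: they have to be found in the camera images.
- stand: fixed stand: base 170 x 190 mm (x, y), grey cheeks up to 235 mm high at y = +-74 mm carry the drum's pivot (level, along y, 215 mm up); a steel chute between them runs down from 128 mm high at x = +60 mm to its lip, 72 mm high, at x = -100 mm. Origin on the bench under the pivot, z up; chute and tipped mouth point along its -x.
- drum_middle (a point): middle of the clear drum, on the pivot; turns with it. Drum 124 mm diameter, 112 mm long, with four white 18 mm balls and one dark 29 mm ball. z: along the drum's axis out through the dial cap (its back face is 50 mm off); -x: the outlet side with the red pointer, lowest when tipped; y: pivot axis. At rest z leans 0.61 rad (35 degrees) from vertical towards the stand's -x.
- drum (a joint): tipping of the drum, rad: 0 = at rest on its stop, mouth up and leaning 35 degrees; grows as the mouth goes over towards the chute, to a stop at 2.15 (mouth 68 degrees below level). The slippery balls come out between about 1.2 and 2.1; rock it if one lodges behind the big ball. Stiff: stays where it is left, needs about 5 N at the lever's grip.
- lever_grip (a point): middle of the lever's black round grip, 16 mm diameter, 68 mm long, along the pivot axis (y), 95 mm from the pivot, 138 mm out on the stand's -y side. Turns with the drum: at rest 50 degrees behind vertical (to the stand's +x, 276 mm above the bench); tipping swings it over the top (310 mm) and down towards the stand's -x. The grip may turn between the fingers.
- dial (a joint): dial cap about the drum's axis, rad; grows counterclockwise seen from outside. At 0 the narrow slot (12 mm) is at the outlet, at 1.48 the middle slot (23 mm), at 3.14 the wide one (42 mm); range -0.05 to 3.2. A fixed plate closes the rest of the mouth. White rim dots grow with slot size. Stays where left; takes 0.1 N m.
- dial_grip (a point): point on the dial's axis, 77 mm from drum_middle, in the dial's black grip bar (14 mm thick, 54 mm long, top 12 mm above this point, dial's face 20 mm below it; dial 134 mm diameter). z points outward along the axis; turns with the dial: the bar's long side, and the middle slot, lie at 1.658 rad (95 degrees) from this frame's x, counterclockwise about z.
- charge_box: fixed open blue box in front of the chute's lip: 118 x 168 mm outside (its x, y), rim to 128 x 178, 62 mm high, inside 110 x 160 mm, 4 mm floor. Four corner rests, 20 x 20 mm, reach 32 mm above the bench. Origin under its centre on the bench, z up; x points to the chute.
- divider: loose orange divider, 90 g: plate 94 x 144 x 4 mm (its x, y, z) with an upright grip wall in the middle, 10 mm thick (y), 80 mm long (x), top 48 mm above the underside. Origin in the middle of the underside; lies flat at the start. Fits the box with 8 mm play each side, its x along the box's x, either way round; leaves two bays of 67 x 94 mm.
- blue_jar: loose white sample jar with a blue lid, 58 mm diameter, 83 mm high, lid 54 mm diameter from 65 to 83 mm up; about 160 g. Origin in the middle of its underside, z up.
- black_jar: bystander: white jar with a black lid, 66 mm diameter, 91 mm high; origin under its middle
- green_jar: bystander: white jar with a green lid, 52 mm diameter, 67 mm high; origin under its middle
- amber_bottle: brown bottle, fixed to the bench, an obstacle only: 56 mm diameter, 114 mm high; origin under its middle
- ball_1_center (a point): centre of a white milling ball, 18 mm diameter, in the drum at the start
- ball_2_center (a point): centre of a white milling ball, 18 mm diameter, in the drum at the start
- ball_3_center (a point): centre of a white milling ball, 18 mm diameter, in the drum at the start
- ball_4_center (a point): centre of a white milling ball, 18 mm diameter, in the drum at the start
- big_ball_center (a point): centre of the big dark milling ball, 29 mm diameter, in the drum; it must stay there

How it is judged:
By the outcome, as a careful person would: the job done as asked, in the order asked, and still so for the second after the job is handed in, with the robot touching nothing.
It also fails if it takes over 72 s, if anything falls off the work surface, if the arm or the gripper's body presses on something with over 40 N, if the wrist force passes 120 N, or if a joint passes its speed limit or range.

ROBOT

A 7-joint arm with a two-finger parallel gripper is mounted at the origin on a cart in front of the work surface, level with it; the furniture and walls round the work are solid. World frame = base frame: x ahead of the robot, y to its left, z up, the work surface at z = 0. Lengths are in m, angles in rad, forces in N, time in s.
With the tool pointing down it reaches from about 0.425 to 0.925 m from the base axis. Payload 6.8 kg.
Tool frame: the origin (TCP) lies on the front face of the gripper's body, between the roots of the fingers; the fingertips stand 73 mm ahead of it and the grasp point (between the pads) lies 54 mm ahead of it; z points along the fingers, y is the direction in which the jaws open and shut (so a half turn about z gives the same grasp; the last joint's range is limited). The gripper opens to 85 mm and grips with 20 to 120 N. Pads are 22 mm wide; open, the fingers measure 114 mm over their backs; the gripper's body (76 mm by 85 mm) begins 54 mm behind the grasp point. The pads swing forward as they close: fully open they stand 13 mm farther back than shut.
Start: joints at [1.227, 0.477, 0.022, 1.555, -0.011, 1.109, -0.083], TCP at [0.158, -0.656, 0.304] pointing down, gripper open.
Joint ranges: [-2.96, 2.96], [-0.34, 2.1], [-1.41, 1.46], [0.24, 2.44], [-1.37, 4.51], [0.17, 1.92], [-2.96, 2.96]. Speed limits (rad/s): [2.39, 2.39, 3.14, 3.14, 3.14, 3.14, 3.14].

INTERFACE

Orientations are given as a unit quaternion [w, x, y, z].
In Python, from station import get_obs, read_camera, hand_in, spot_in, cut_out, spot_point gives the robot as it stands. The module is installed in compiled form; this text tells all that it offers.
- The arm moves only by the tool move_arm, never from a script. Its arguments are lists of equal length, an entry for each row: "gripper": the opening, from 0 (shut) to 1 (fully open); "xyz": the shift along the tool's x, y, z in cm, a list of three; "twist": the turn about the tool's z in rad. A call has 1 to 5 rows; each row is the pose to reach, as a shift and turn from the pose commanded when the call began, along the tool's axes at that moment; what a row does not reach only later rows make up. A row lasts 1/12 s, in which the tool goes at most 41.7 mm and 7.16 degrees, less where a joint would pass 70% of its speed; a pose out of reach is approached as far as the arm can. A call with a gripper value outside its range is refused whole. The fingers move at their own pace and stop on an object; "squeeze" is the grip in N (left out, the last holds). Time passes only in rows, so rows that repeat a pose let the fingers close. It gives the time, the measured TCP pose, the force and the opening at its end, in the units of the state.
- get_obs(): the state, without advancing time (a new reading comes with each control period).
- read_camera(name): name is "scene" or "side" or "wrist"; returns a dict with "pixels" (384x512x3 uint8, red, green, blue), "fx", "fy", "cx", "cy" (pixels), "R" (3x3) and "t" (3): a world point X has camera coordinates R X + t. Camera axes: x right, y down, z forward; pixel columns grow to the right and rows downward; lengths in m; the calibration is good to about 2 mm. The wrist camera is an equidistant fisheye: a pixel r from the principal point sees the ray r / f radians off the axis. A picture is of the moment at which its call begins. There is no depth.
- hand_in(): hands the job in, once; it reports no verdict.
Trained networks look in the newest picture that a camera, given by its name, has taken for a name from the list of things; names that differ only in an ending like _2 or _b are one class to them, and where a whole thing is asked for, a point or a joint stands for the part that bears it (a point fixed in the world has none). Each returns a list of dicts, best first, with "p" (0 to 1); they miss things now and then, are a little off and sometimes report something else, mostly with a low value. They report only what shows in the picture. A call takes as long as a camera call.
- spot_in(query, camera): "centre" ([x, y, z] in m, in world coordinates, good to about 4 mm: the middle of the surface that is visible of it).
- cut_out(query, camera): "pixels" (384x512 bool, what is visible of it).
- spot_point(query, camera): "centre" ([x, y, z] in m, in world coordinates, good to about 4 mm: a listed point, or the origin of a listed thing).
The state is a dict: "t": time; "q": joint angles; "joint_vel": joint speeds; "joint_torque": joint torques, N m; "eef_pos": TCP position; "tool_rot": TCP orientation; "contact_force": force on the tool from outside, world axes, zero at the start; "torque": the same for the moment, N m; "gripper_width": opening from 0.0 (shut) to 1.0 (fully open).
Only numpy, scipy, OpenCV 4.12 (cv2) and the standard library are available. Lean on these libraries where they do the work, as an engineer would, in place of code of your own. Each camera call takes 0.05 s, during which the arm holds its last target.

## Working session

There is one attempt and no reset: what is moved stays moved. The work goes in short steps, Python scripts to look and compute and a tool call to move; the robot and the scene stay as the last step left them, time stands still between calls to the robot, and variables do not carry over. Pictures are saved under pics/ and viewed, and the job is handed in when it is done.

Besides the shell and the picture viewer there is one more tool, called after "Request:" as name([rows], argument=value, ...), one row to a line, values as JSON. move_arm: Moves the arm, as the interface text tells. Its arguments: {"type":"object","properties":{"gripper":{"type":"array","items":{"type":"number"}},"xyz":{"type":"array","items":{"type":"array","items":{"type":"number"}}},"twist":{"type":"array","items":{"type":"number"}},"squeeze":{"type":"number"}},"required":["gripper","xyz","twist"]}

```bash
ls; mkdir -p pics; cat > h.py <<'E'
from station import *
import numpy as np, cv2
from scipy.spatial.transform import Rotation as Rn
def shot(name,fn,scale=1.5,crop=None):
    c=read_camera(name); p=c["pixels"][:,:,::-1]
    if crop: 
        x0,y0,x1,y1=crop; p=p[y0:y1,x0:x1]
    p=cv2.resize(p,None,fx=scale,fy=scale,interpolation=cv2.INTER_CUBIC)
    cv2.imwrite("pics/"+fn,p); return c
def proj(c,X):
    X=np.atleast_2d(X); Y=X@np.array(c["R"]).T+np.array(c["t"])
    return np.c_[c["fx"]*Y[:,0]/Y[:,2]+c["cx"],c["fy"]*Y[:,1]/Y[:,2]+c["cy"]]
def ray(c,u,v):
    d=np.array([(u-c["cx"])/c["fx"],(v-c["cy"])/c["fy"],1.]); R=np.array(c["R"])
    d=R.T@d; o=-R.T@np.array(c["t"]); return o,d/np.linalg.norm(d)
def atz(c,u,v,z):
    o,d=ray(c,u,v); return o+d*(z-o[2])/d[2]
def toolmove(obs,target):
    q=obs["tool_rot"]; R=Rn.from_quat([q[1],q[2],q[3],q[0]])
    return R.inv().apply(np.array(target)-np.array(obs["eef_pos"]))*100
E
python3 - <<'E'
from h import *
o=get_obs(); print({k:np.round(v,3) for k,v in o.items()})
for n in("scene","side"):
    c=shot(n,n+"0.png"); R=np.array(c["R"]); print(n,c["fx"],-R.T@c["t"],R[2])
shot("wrist","wrist0.png")
for q in ["stand","drum_middle","lever_grip","dial_grip","charge_box","divider","blue_jar","black_jar","green_jar","amber_bottle","big_ball_center","ball_1_center"]:
    for n in("scene","side"):
        r=spot_point(q,n); print(q,n,[(np.round(a["centre"],3).tolist(),round(a["p"],2)) for a in r[:4]])
print(get_obs()["t"])
E
```

```text
pics
{'t': np.float64(0.0), 'q': array([ 1.227,  0.478,  0.022,  1.556, -0.012,  1.109, -0.083]), 'joint_vel': array([ 0.002, -0.001,  0.   ,  0.003, -0.001,  0.   , -0.001]), 'joint_torque': array([ 1.0000e-03, -5.9644e+01,  1.6080e+00, -2.8120e+01,  1.2000e-02,
        9.0000e-03, -0.0000e+00]), 'eef_pos': array([ 0.158, -0.656,  0.303]), 'tool_rot': array([-0.001,  0.993,  0.118, -0.   ]), 'contact_force': array([-0.539, -0.152, -0.497]), 'torque': array([ 0.033, -0.001, -0.031]), 'gripper_width': np.float64(0.999)}
scene 384.1697746971546 [-0.4091158   0.80895071  0.76070611] [ 0.69676164 -0.57452823 -0.4294654 ]
side 495.4471555407384 [0.52926555 1.52450425 0.87742002] [-4.71454695e-04 -9.05403368e-01 -4.24552140e-01]
stand scene [([0.599, -0.241, -0.005], 0.62)]
stand side [([0.594, -0.242, 0.001], 0.78), ([0.481, 0.439, 0.003], 0.28)]
drum_middle scene [([0.601, -0.243, 0.215], 0.77)]
drum_middle side [([0.599, -0.241, 0.214], 0.9)]
lever_grip scene [([0.49, -0.354, 0.278], 0.7), ([0.451, -0.354, -0.001], 0.39)]
lever_grip side [([0.487, -0.352, 0.278], 0.6)]
dial_grip scene [([0.584, -0.199, 0.277], 0.68)]
dial_grip side [([0.59, -0.199, 0.276], 0.57)]
charge_box scene [([0.547, -0.08, -0.0], 0.64)]
charge_box side [([0.543, -0.085, -0.0], 0.91), ([0.519, 0.145, 0.002], 0.44)]
divider scene [([0.516, 0.142, 0.001], 0.86)]
divider side [([0.521, 0.146, 0.003], 0.93), ([0.481, 0.445, -0.0], 0.64)]
blue_jar scene [([0.483, 0.447, 0.002], 0.98)]
blue_jar side [([0.481, 0.442, 0.0], 0.79)]
black_jar scene [([0.47, 0.346, -0.004], 0.91), ([0.619, 0.087, 0.003], 0.59)]
black_jar side [([0.468, 0.35, 0.004], 0.59)]
green_jar scene [([0.62, 0.086, -0.001], 0.63)]
green_jar side [([0.617, 0.094, 0.001], 0.5)]
amber_bottle scene [([0.599, -0.245, -0.001], 0.53)]
amber_bottle side [([0.447, -0.358, -0.002], 0.64)]
big_ball_center scene []
big_ball_center side []
ball_1_center scene []
ball_1_center side []
1.35
```

View pics/scene0.png

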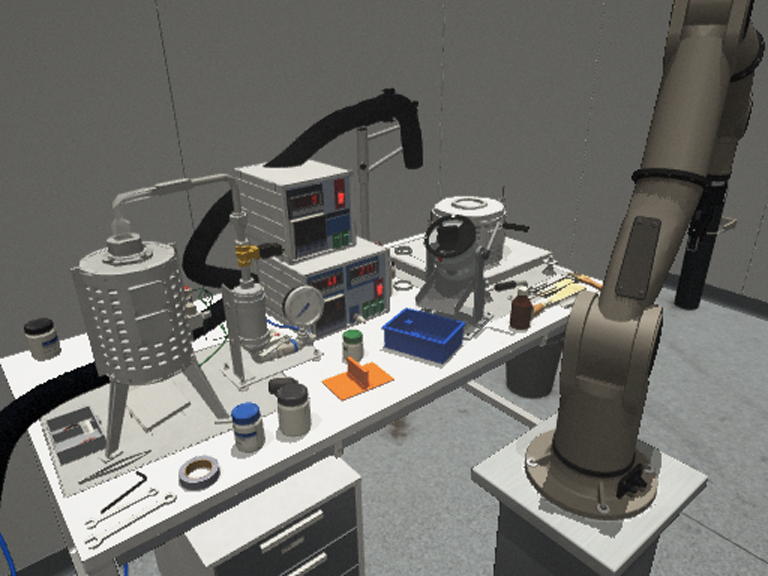

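View pics/side0.png

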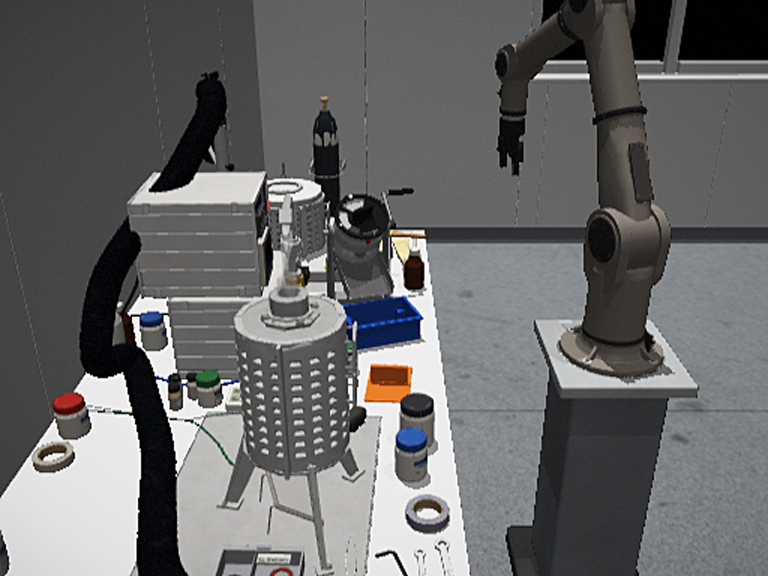

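View pics/wrist0.png

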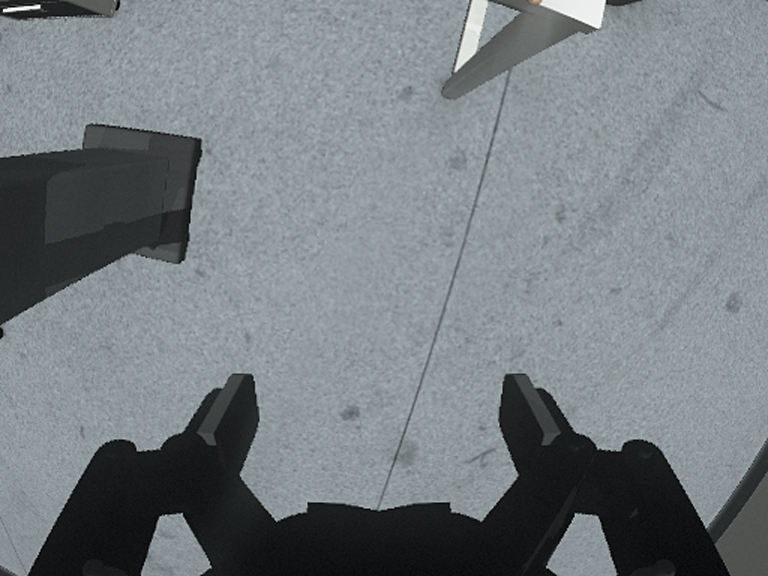

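```bash
python3 - <<'E'
from h import *
c=shot("scene","dz.png",6,(265,120,365,220))
c=shot("side","dzs.png",7,(205,115,285,205))
E
```

```text
(no output)
```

View pics/dz.png

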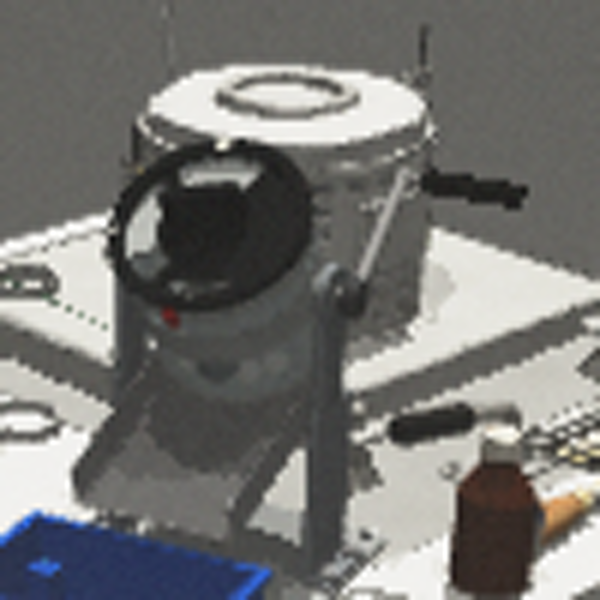

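View pics/dzs.png

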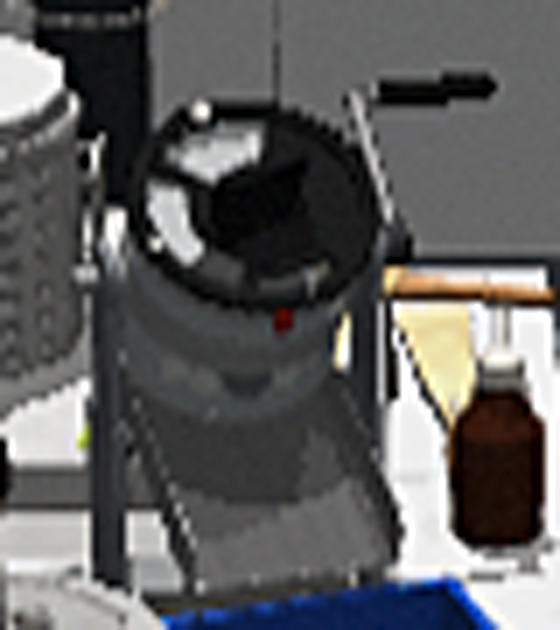

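```bash
cat >> h.py <<'E'
YAW=None
def stand_fit():
    loc=[(0,0),(0,0),(0,0),(0,0),(.0728,-.138),(.0728,-.138),(-.0442,0),(-.0442,0)]
    w=[(.599,-.241),(.594,-.242),(.601,-.243),(.599,-.241),(.490,-.354),(.487,-.352),(.584,-.199),(.590,-.199)]
    L=np.array(loc);W=np.array(w);lc=L-L.mean(0);wc=W-W.mean(0)
    a=np.arctan2((lc[:,0]*wc[:,1]-lc[:,1]*wc[:,0]).sum(),(lc*wc).sum())
    R=np.array([[np.cos(a),-np.sin(a)],[np.sin(a),np.cos(a)]])
    return a,W.mean(0)-R@L.mean(0)
SYAW,SO=stand_fit()
def s2w(p):
    p=np.atleast_2d(np.array(p,float));c,s=np.cos(SYAW),np.sin(SYAW)
    return np.c_[SO[0]+c*p[:,0]-s*p[:,1],SO[1]+s*p[:,0]+c*p[:,1],p[:,2]]
def d2s(p,tip=0.):
    p=np.atleast_2d(np.array(p,float));a=.61+tip
    zd=np.array([-np.sin(a),0,np.cos(a)]);xd=np.array([np.cos(a),0,np.sin(a)]);yd=np.array([0,1,0])
    return p[:,:1]*xd+p[:,1:2]*yd+p[:,2:]*zd+np.array([0,0,.215])
def rect(c,h,r=.085,n=400,tip=0.):
    # image: up = +x_d... right such that seen from outside; outlet(-x_d) down
    g=np.linspace(-r,r,n);U,V=np.meshgrid(g,g)  # U right, V down
    # seen from outside along -z: up=+x, right = -y
    P=np.c_[-V.ravel(),-U.ravel(),np.full(U.size,h)]
    px=proj(c,s2w(d2s(P,tip))).astype(np.float32).reshape(n,n,2)
    return cv2.remap(c["pixels"][:,:,::-1].copy(),px[...,0],px[...,1],cv2.INTER_LINEAR)
E
python3 - <<'E'
from h import *
print(np.degrees(SYAW),SO)
im=[rect(read_camera(n),.057) for n in("scene","side")]
for i in im: cv2.circle(i,(200,200),int(.067/.085*200),(0,255,255),1)
cv2.imwrite("pics/rect0.png",np.hstack(im))
E
```

```text
-72.73515372106156 [ 0.59882349 -0.24180794]
```

View pics/rect0.png

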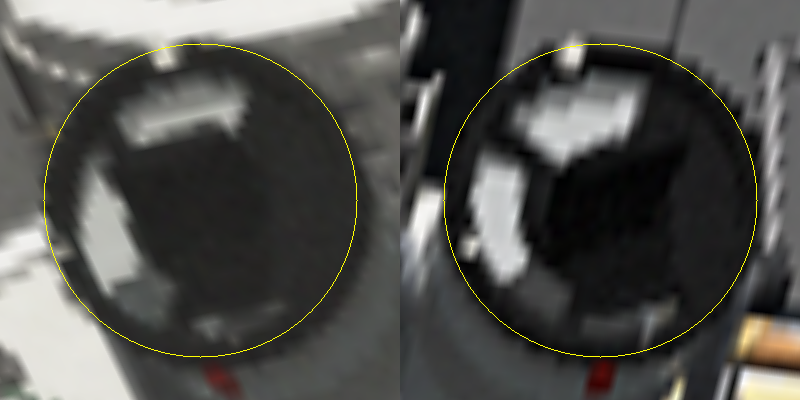

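```bash
cat >> h.py <<'E'
def plan(xyz,jaw_deg=None):
    o=get_obs(); q=o["tool_rot"]; R=Rn.from_quat([q[1],q[2],q[3],q[0]]).as_matrix()
    d=R.T@(np.array(xyz)-np.array(o["eef_pos"]))*100
    b=np.degrees(np.arctan2(R[1,1],R[0,1])); tw=None
    if jaw_deg is not None:
        tw=-((jaw_deg-b+90)%180-90); 
    print("t",round(float(o["t"]),2),"pos",np.round(o["eef_pos"],4),"jaw",round(b,1),"F",np.round(o["contact_force"],1),"w",round(float(o["gripper_width"]),3),"q",np.round(o["q"],2),"\n shift cm",np.round(d,2),"twist",None if tw is None else round(np.radians(tw),3),"deg",tw)
E
python3 - <<'E'
from h import *
p=s2w(d2s([0,0,.077]))[0]; print(p)
u=s2w([[-1,0,0]])[0]-s2w([[0,0,0]])[0]; print("downhill",u)
t=p+u*.002; plan([t[0],t[1],.42],-57.7)
E
```

```text
[ 0.58573189 -0.19968464  0.2781129 ]
downhill [-0.29678903  0.95494307  0.        ]
t 1.55 pos [ 0.1577 -0.6563  0.3039] jaw -76.5 F [ 0.2  0.4 -0. ] w 0.999 q [ 1.23  0.48  0.02  1.56 -0.01  1.11 -0.08] 
 shift cm [ 52.27 -34.6  -11.61] twist -0.328 deg -18.79049294474558
```

Request:
move_arm([
  [1, -1, -4],
  [4, -3, -8],
  [8, -5, -11.6],
  [12, -8, -11.6],
  [16, -10.6, -11.6],
], gripper=[0.33, 0.33, 0.33, 0.33, 0.33], twist=[-0.06, -0.12, -0.18, -0.25, -0.328])

```text
t: 1.97
eef_pos: [0.2637, -0.5432, 0.4193]
tool_rot: [0.003, 0.96, 0.279, 0.0]
contact_force: [1.5, -0.2, -0.5]
gripper_width: 0.332
```

```bash
python3 - <<'E'
from h import *
plan([.5851,-.1978,.42],-57.7)
E
```

```text
t 1.97 pos [ 0.2637 -0.5432  0.4193] jaw -57.6 F [ 1.5 -0.2 -0.5] w 0.332 q [ 1.09  0.28 -0.09  1.58  0.03  1.28 -0.01] 
 shift cm [ 45.64 -11.96  -0.16] twist 0.001 deg 0.07084570915507982
```

Request:
move_arm([
  [4, -1.05, 0],
  [8, -2.1, 0],
  [12, -3.15, 0],
  [16, -4.2, 0],
  [20, -5.25, 0],
], gripper=[0.33, 0.33, 0.33, 0.33, 0.33], twist=[0, 0, 0, 0, 0])

```text
t: 2.38
eef_pos: [0.405, -0.3902, 0.4165]
tool_rot: [0.0, 0.961, 0.278, 0.0]
contact_force: [0.5, -1.1, 0.5]
gripper_width: 0.332
```

Request:
move_arm([
  [4, -1.05, 0],
  [8, -2.1, 0],
  [12, -3.15, 0],
  [16, -4.2, 0],
  [20, -5.25, 0],
], gripper=[0.33, 0.33, 0.33, 0.33, 0.33], twist=[0, 0, 0, 0, 0])

```text
t: 2.8
eef_pos: [0.546, -0.2391, 0.4164]
tool_rot: [0.0, 0.961, 0.278, 0.0]
contact_force: [0.7, -0.9, -0.2]
gripper_width: 0.331
```

```bash
python3 - <<'E'
from h import *
plan([.5851,-.1978,.42],-57.7)
E
```

```text
t 2.8 pos [ 0.546  -0.2391  0.4164] jaw -57.7 F [ 0.7 -0.9 -0.2] w 0.331 q [ 0.56  0.28 -0.32  1.59  0.09  1.28 -0.78] 
 shift cm [ 5.51 -1.4  -0.36] twist -0.0 deg -0.016557298591010294
```

Request:
move_arm([
  [4, -1, 0],
  [5.5, -1.4, 1.6],
  [5.5, -1.4, 1.6],
], gripper=[0.33, 0.33, 0.33], twist=[0, 0, 0])

```text
t: 3.05
eef_pos: [0.5862, -0.1936, 0.3976]
tool_rot: [-0.002, 0.959, 0.282, -0.0]
contact_force: [-0.0, 0.2, -1.9]
gripper_width: 0.33
```

```bash
python3 - <<'E'
from h import *
plan([.5851,-.1978,.35],-57.7)
c=shot("wrist","w1.png"); shot("scene","s1.png",5,(255,90,375,210))
print(spot_point("dial_grip","wrist")[:2],spot_point("dial_grip","scene")[:1],spot_point("drum_middle","wrist")[:1])
E
```

```text
t 3.05 pos [ 0.5862 -0.1936  0.3976] jaw -57.2 F [-0.   0.2 -1.9] w 0.33 q [ 0.48  0.34 -0.35  1.56  0.11  1.27 -0.88] 
 shift cm [-0.32  0.32  4.76] twist 0.008 deg 0.48554283827469646
[{'centre': [0.5837, -0.1998, 0.2779], 'p': 0.63}] [{'centre': [0.5853, -0.2012, 0.2778], 'p': 0.87}] []
```

View pics/w1.png

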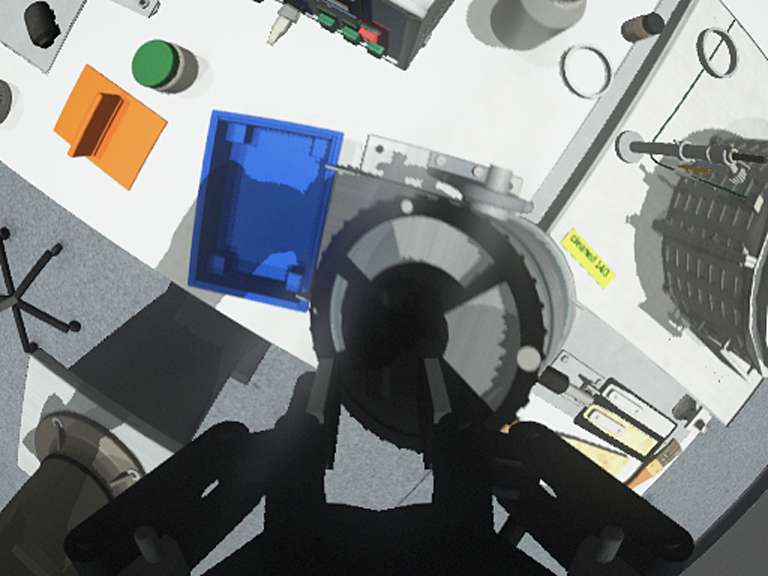

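View pics/s1.png

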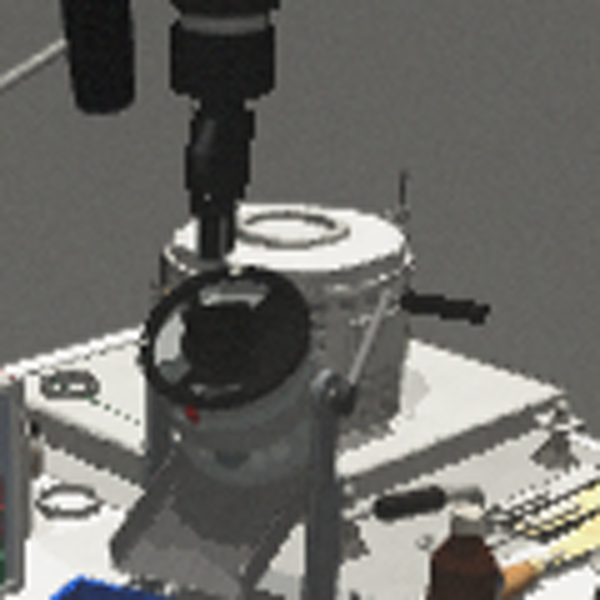

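Request:
move_arm([
  [-0.35, 0.35, 2.5],
  [-0.35, 0.35, 4.5],
  [-0.35, 0.35, 4.8],
], gripper=[0.33, 0.33, 0.33], twist=[0, 0, 0])

```text
t: 3.55
eef_pos: [0.5815, -0.2005, 0.3537]
tool_rot: [-0.004, 0.96, 0.278, -0.0]
contact_force: [-13.0, 12.8, 27.2]
gripper_width: 0.328
```

```bash
python3 - <<'E'
from h import *
plan([.5848,-.1985,.348],-57.7)
c=shot("wrist","w2.png"); shot("scene","s2.png",5,(255,90,375,210)); shot("side","d2.png",7,(205,85,285,175))
E
```

```text
t 3.55 pos [ 0.5815 -0.2005  0.3537] jaw -57.7 F [-13.   12.8  27.2] w 0.328 q [ 0.49  0.36 -0.34  1.63  0.12  1.18 -0.88] 
 shift cm [0.39 0.01 0.57] twist 0.0 deg 0.028527679483147494
```

View pics/w2.png

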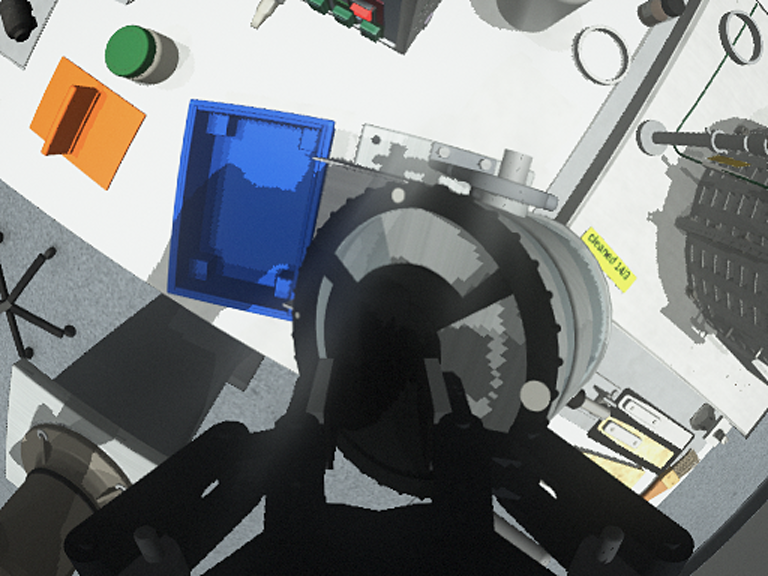

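View pics/d2.png

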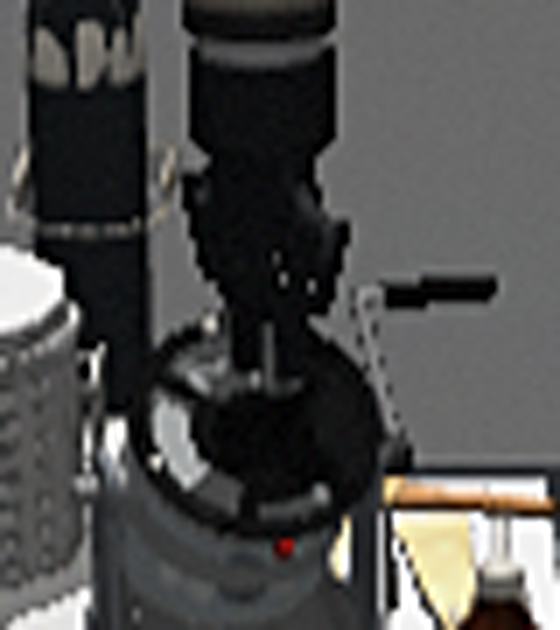

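Request:
move_arm([
  [0, 0, -1.2],
  [0.3, -0.5, -1.2],
  [0.3, -0.5, -0.5],
  [0.3, -0.5, 0.2],
  [0.3, -0.5, 0.2],
], gripper=[0.38, 0.38, 0.38, 0.38, 0.38], twist=[0, 0, 0, 0, 0])

```text
t: 4.12
eef_pos: [0.5826, -0.1966, 0.3499]
tool_rot: [-0.002, 0.96, 0.279, 0.0]
contact_force: [-3.3, 5.3, 8.1]
gripper_width: 0.377
```

```bash
python3 - <<'E'
from h import *
plan([.584,-.1965,.350],-57.7)
E
```

```text
t 4.12 pos [ 0.5826 -0.1966  0.3499] jaw -57.7 F [-3.3  5.3  8.1] w 0.377 q [ 0.49  0.36 -0.34  1.63  0.13  1.17 -0.89] 
 shift cm [ 0.12  0.07 -0.01] twist 0.001 deg 0.04188248779780679
```

Request:
move_arm([
  [0.1, 0, -0.2],
  [0.1, 0, -0.2],
  [0.1, 0, -0.2],
  [0.1, 0, -0.2],
  [0.1, 0, -0.1],
], gripper=[0.36, 0.34, 0.34, 0.34, 0.34], twist=[-0.1, -0.22, -0.34, -0.46, -0.58])

```text
t: 4.53
eef_pos: [0.5847, -0.1898, 0.3523]
tool_rot: [-0.004, 0.838, 0.546, 0.003]
contact_force: [-6.3, 23.3, 21.3]
gripper_width: 0.345
```

```bash
python3 - <<'E'
from h import *
plan([.585,-.198,.350],17.3)
c=shot("wrist","w3.png"); c=shot("side","d3.png",7,(205,85,285,175))
cv2.imwrite("pics/rect3.png",np.hstack([rect(read_camera(n),.057) for n in("scene","side")]))
E
```

```text
t 4.53 pos [ 0.5847 -0.1898  0.3523] jaw -23.8 F [-6.3 23.3 21.3] w 0.345 q [ 0.56  0.38 -0.45  1.62  0.16  1.18 -0.34] 
 shift cm [-0.75  0.36  0.22] twist -0.718 deg -41.120351046030066
```

View pics/w3.png

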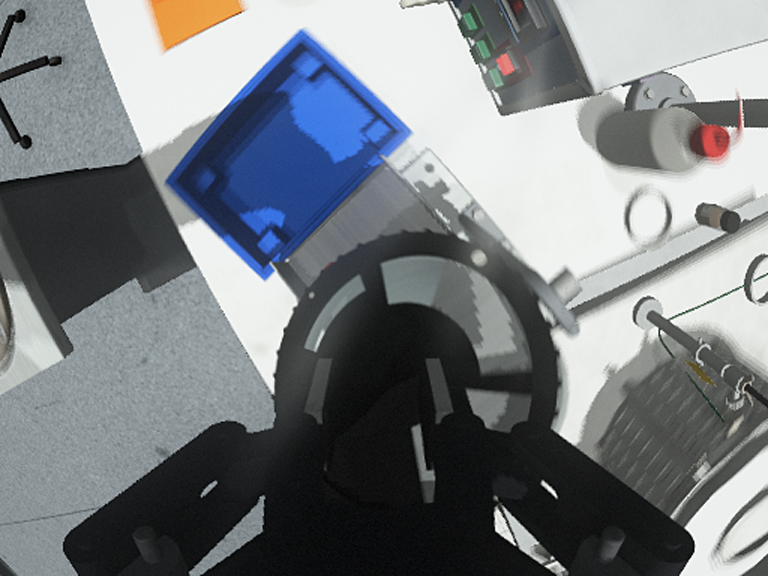

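View pics/rect3.png

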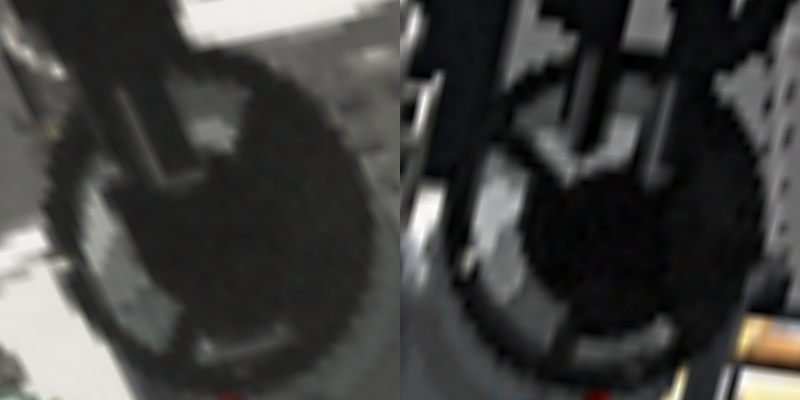

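```bash
python3 - <<'E'
from h import *
for n in("scene","side","wrist"):
    for q in("dial_grip","drum_middle","lever_grip"):
        r=spot_point(q,n); print(n,q,[(np.round(a["centre"],4).tolist(),round(a["p"],2)) for a in r[:1]])
c=shot("scene","s3.png",6,(265,110,365,210))
print(proj(c,s2w([[.0728,-.138,.276]])))
E
```

```text
scene dial_grip [([0.5799, -0.1924, 0.272], 0.97)]
scene drum_middle [([0.5995, -0.2412, 0.2157], 0.7)]
scene lever_grip [([0.4861, -0.3487, 0.2886], 0.85)]
side dial_grip [([0.5875, -0.189, 0.271], 0.76)]
side drum_middle [([0.5988, -0.2438, 0.2145], 0.7)]
side lever_grip [([0.4835, -0.3445, 0.2829], 0.91)]
wrist dial_grip [([0.5836, -0.1908, 0.2719], 0.65)]
wrist drum_middle []
wrist lever_grip []
[[343.04694429 151.0707889 ]]
```

View pics/s3.png

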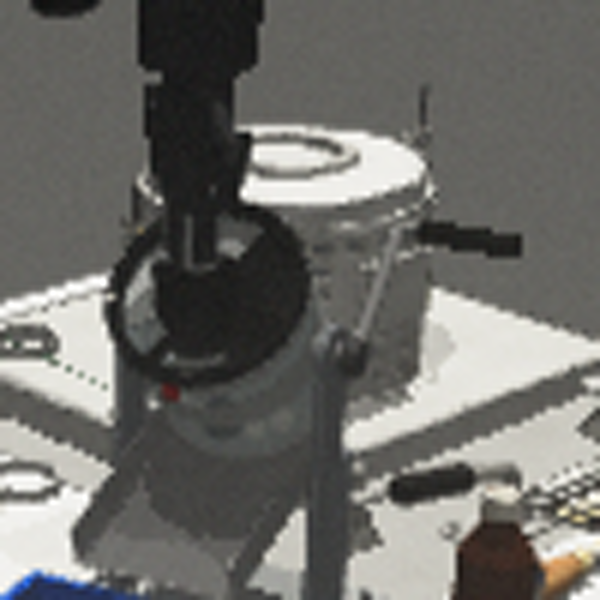

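View pics/d3.png

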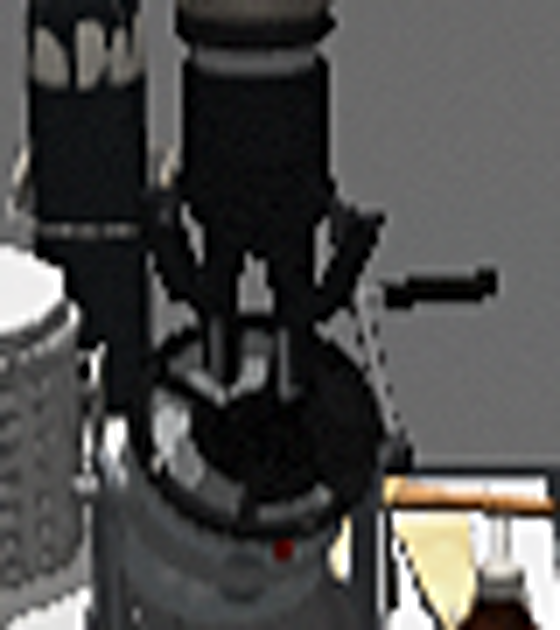

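```bash
python3 - <<'E'
from h import *
t=s2w([[-.079,-.030,.330]])[0]; print(t); plan(t,17.3)
b=s2w([[-.079,0,.330]])[0]; print(b)
E
```

```text
[ 0.54672887 -0.1752711   0.33      ]
t 5.23 pos [ 0.5846 -0.1899  0.3526] jaw -24.1 F [-5.4 19.5 16.1] w 0.34 q [ 0.56  0.38 -0.45  1.62  0.16  1.18 -0.35] 
 shift cm [-0.24 -4.05  2.27] twist -0.723 deg -41.431371065811135
[ 0.57537716 -0.16636743  0.33      ]
```

Request:
move_arm([
  [0, 0, -2.5],
  [-0.2, 0, -4.5],
  [-0.2, -2, -4.5],
  [-0.2, -4, -4.5],
  [-0.2, -4, -4.5],
], gripper=[0.34, 0.2, 0, 0, 0], twist=[0, -0.12, -0.24, -0.36, -0.48])

```text
t: 5.65
eef_pos: [0.5439, -0.1824, 0.3952]
tool_rot: [-0.001, 0.686, 0.728, -0.001]
contact_force: [0.5, 0.5, -0.5]
gripper_width: 0.001
```

Request:
move_arm([
  [0, 0, 0],
  [0, 0, 0],
], gripper=[0, 0], twist=[-0.12, -0.243])

```text
t: 5.82
eef_pos: [0.5457, -0.1839, 0.3949]
tool_rot: [-0.0, 0.593, 0.805, -0.0]
contact_force: [0.1, -0.3, 0.0]
gripper_width: 0.001
```

```bash
python3 - <<'E'
from h import *
t=s2w([[-.079,-.030,.330]])[0]; plan(t,17.3)
c=shot("wrist","w4.png"); c=shot("side","d4.png",7,(205,85,285,175))
r=[]
for n in("scene","side"): r.append(rect(read_camera(n),.057,tip=.13))
cv2.imwrite("pics/rect4.png",np.hstack(r))
for n in("scene","side","wrist"):
    for q in("dial_grip",):
        r=spot_point(q,n); print(n,q,[(np.round(a["centre"],4).tolist(),round(a["p"],2)) for a in r[:1]])
E
```

```text
t 5.82 pos [ 0.5457 -0.1839  0.3949] jaw 17.2 F [ 0.1 -0.3  0. ] w 0.001 q [ 0.68  0.3  -0.58  1.65  0.17  1.25  0.37] 
 shift cm [0.79 0.36 6.49] twist -0.001 deg -0.06371199096312807
scene dial_grip [([0.5811, -0.1918, 0.271], 0.61)]
side dial_grip [([0.5841, -0.1924, 0.2708], 0.96)]
wrist dial_grip [([0.5825, -0.1902, 0.2728], 0.93)]
```

View pics/w4.png

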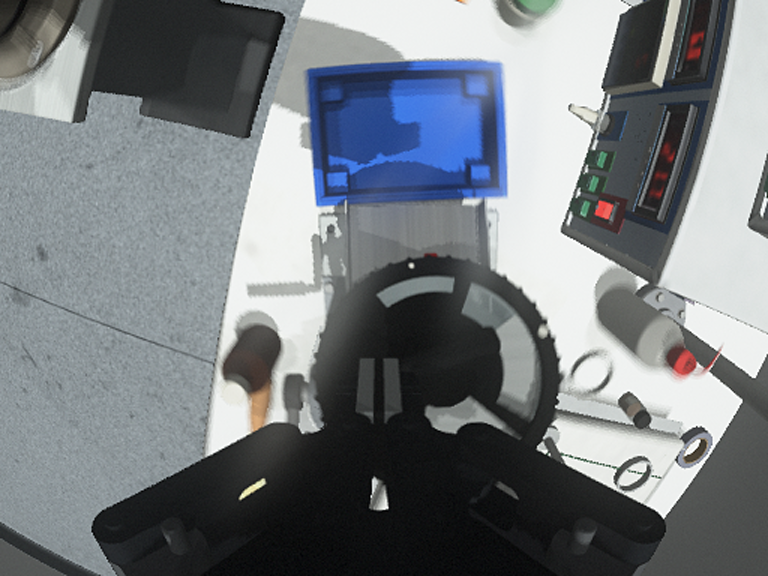

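View pics/rect4.png

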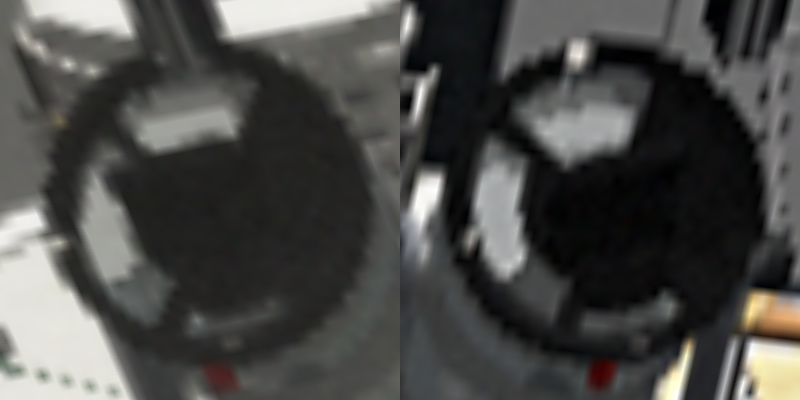

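```bash
python3 - <<'E'
from h import *
c=read_camera("wrist"); p=c["pixels"][150:330,190:400,::-1].astype(float)/255
p=(np.clip(p,0,.35)/.35)**.5
cv2.imwrite("pics/w5.png",cv2.resize((p*255).astype(np.uint8),None,fx=3.5,fy=3.3,interpolation=cv2.INTER_CUBIC))
E
```

```text
(no output)
```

View pics/w5.png

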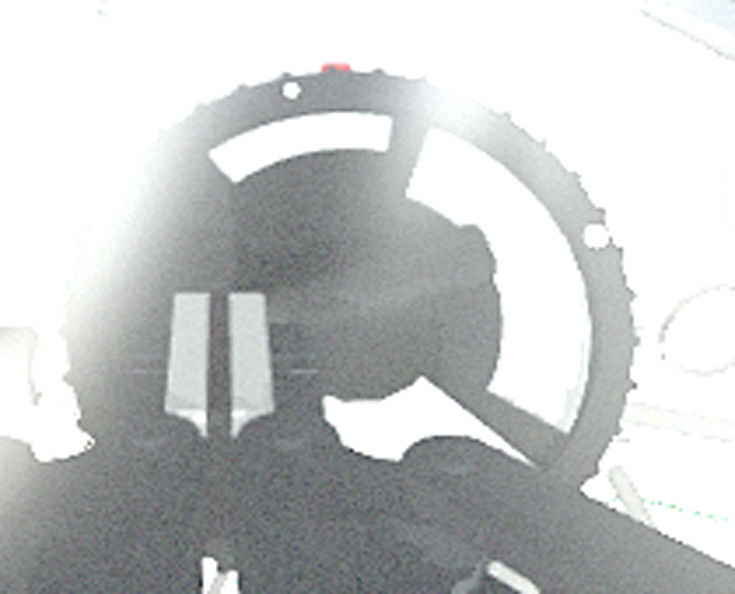

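Request:
move_arm([
  [0.8, 0.35, 1],
  [0.8, 0.35, 4],
  [0.8, 0.35, 6.5],
  [0.8, 0.35, 6.5],
], gripper=[0, 0, 0, 0], twist=[0, 0, 0, 0])

```text
t: 6.55
eef_pos: [0.5449, -0.1734, 0.3257]
tool_rot: [-0.004, 0.595, 0.804, -0.001]
contact_force: [-1.8, -0.5, -1.3]
gripper_width: -0.0
```

```bash
python3 - <<'E'
from h import *
t=s2w([[-.079,-.030,.330]])[0]; plan(t,17.3)
c=shot("side","d5.png",7,(205,85,285,175))
E
```

```text
t 6.55 pos [ 0.5449 -0.1734  0.3257] jaw 17.0 F [-1.8 -0.5 -1.3] w -0.0 q [ 0.66  0.35 -0.58  1.75  0.21  1.12  0.31] 
 shift cm [-0.23  0.12 -0.44] twist -0.006 deg -0.31976468995185314
```

View pics/d5.png

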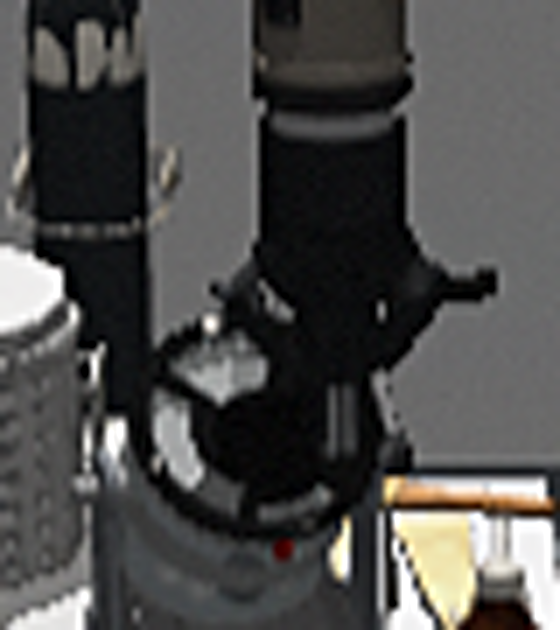

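Request:
move_arm([
  [-0.5, 0, 0],
  [-1, 0, 0],
  [-1.5, 0, 0],
  [-2, 0, 0],
  [-2, 0, 0],
], gripper=[0, 0, 0, 0, 0], twist=[0, 0, 0, 0, 0])

```text
t: 7.02
eef_pos: [0.5543, -0.1893, 0.3344]
tool_rot: [-0.001, 0.594, 0.805, 0.002]
contact_force: [-8.4, 13.4, 11.6]
gripper_width: 0.005
```

```bash
cat > look.py <<'E'
from h import *
import sys
tag=sys.argv[1]
t=s2w([[-.079,-.030,.330]])[0]; plan(t,17.3)
P=[]
for n in("scene","side","wrist"):
    r=spot_point("dial_grip",n) if n!="wrist" or True else 0
    if r: P.append(r[0]["centre"]); print(n,np.round(P[-1],4))
P=np.mean(P,0); v=P-np.array([SO[0],SO[1],.215]); s=v[:2]@np.array([-np.cos(SYAW),-np.sin(SYAW)])
tip=np.arctan2(s,v[2])-.61; print("tip",tip)
cv2.imwrite("pics/r%s.png"%tag,np.hstack([rect(read_camera(n),.057,tip=tip) for n in("scene","side")]))
E
python3 look.py 6
```

```text
t 7.02 pos [ 0.5543 -0.1893  0.3344] jaw 17.2 F [-8.4 13.4 11.6] w 0.005 q [ 0.67  0.36 -0.57  1.71  0.21  1.13  0.34] 
 shift cm [ 1.56 -0.31  0.45] twist -0.002 deg -0.14061104264641244
scene [ 0.5811 -0.1918  0.271 ]
side [ 0.5867 -0.1902  0.2718]
wrist [ 4.509e-01 -3.530e-01  3.000e-04]
tip 2.127163742043316
```

View pics/r6.png

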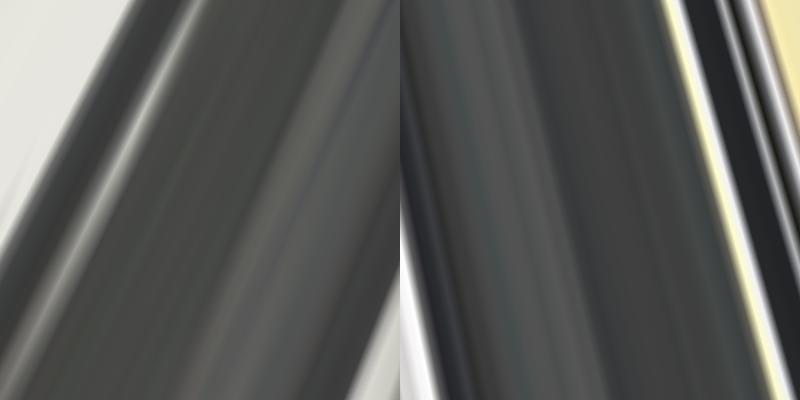

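```bash
sed -i 's/("scene","side","wrist"):/("scene","side"):/' look.py; python3 look.py 6; python3 -c "
from h import *
shot('side','d6.png',7,(205,85,285,175))"
```

```text
t 7.27 pos [ 0.5543 -0.1893  0.3344] jaw 17.2 F [-6.6 12.6 11.7] w 0.003 q [ 0.67  0.36 -0.57  1.71  0.21  1.13  0.34] 
 shift cm [ 1.56 -0.31  0.45] twist -0.002 deg -0.13456446894497276
scene [ 0.5832 -0.1975  0.2758]
side [ 0.5882 -0.1936  0.2785]
tip 0.0483277495415847
```

View pics/r6.png

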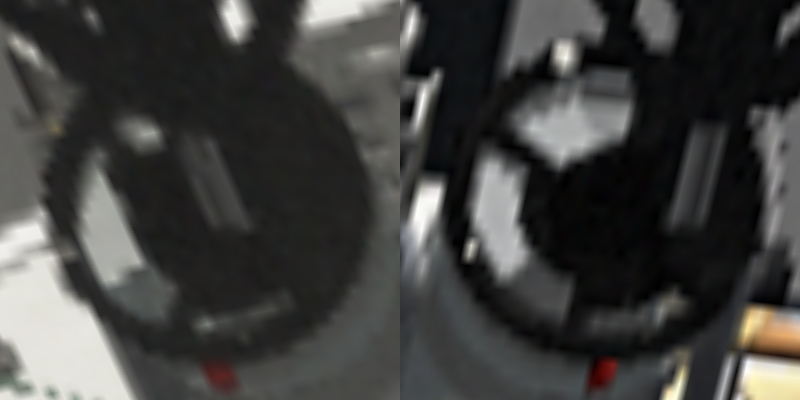

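View pics/d6.png

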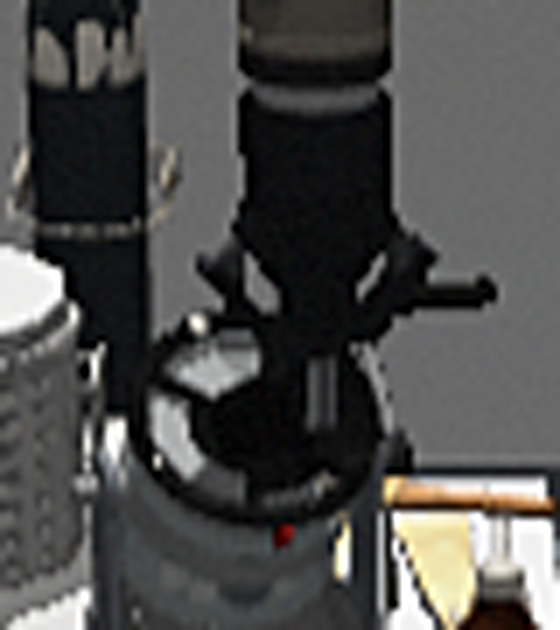

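Request:
move_arm([
  [-0.4, 0, -0.2],
  [-0.8, 0, -0.4],
  [-1.2, 0, -0.6],
  [-1.6, 0, -0.8],
  [-1.6, 0, -0.8],
], gripper=[0, 0, 0, 0, 0], twist=[0, 0, 0, 0, 0])

```text
t: 7.93
eef_pos: [0.5581, -0.2076, 0.3408]
tool_rot: [-0.0, 0.595, 0.804, 0.001]
contact_force: [-4.9, 4.2, 2.0]
gripper_width: -0.004
```

```bash
python3 look.py 7
```

```text
t 7.93 pos [ 0.5581 -0.2076  0.3408] jaw 17.0 F [-4.9  4.2  2. ] w -0.004 q [ 0.69  0.37 -0.56  1.68  0.21  1.15  0.37] 
 shift cm [ 3.42 -0.14  1.09] twist -0.005 deg -0.2690221413438678
scene [ 0.5833 -0.1959  0.2754]
side [ 0.587  -0.1949  0.2766]
tip 0.06047898273298269
```

View pics/r7.png

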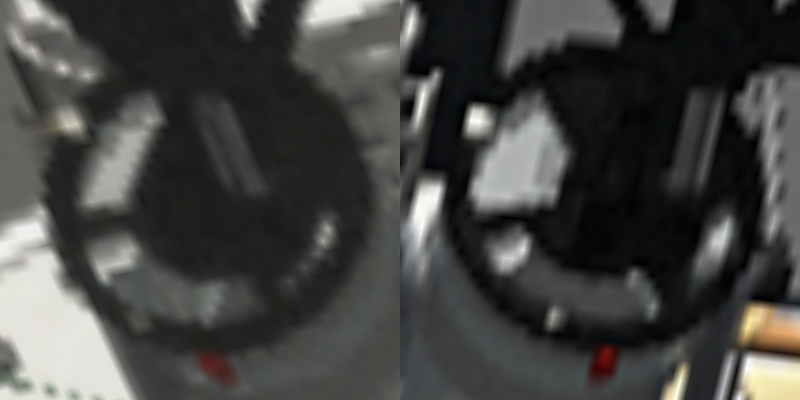

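```bash
python3 - <<'E'
from h import *
p=s2w(d2s([0,0,.077],.055))[0]; print(p); plan([p[0],p[1],.340],17.27)
E
```

```text
[ 0.58472199 -0.1964352   0.27559259]
t 8.13 pos [ 0.5579 -0.2082  0.3406] jaw 17.0 F [-4.2  3.7  1.8] w 0.0 q [ 0.69  0.37 -0.56  1.68  0.21  1.15  0.37] 
 shift cm [0.34 2.91 0.06] twist -0.005 deg -0.29771344429778424
```

Request:
move_arm([
  [0, 0, -3],
  [0, 0, -5],
  [0.5, 2.7, -5],
  [0.5, 2.7, -5],
  [0.5, 2.7, -5],
], gripper=[0, 0.6, 0.6, 0.6, 0.6], twist=[0, 0, 0, -0.005, -0.005])

```text
t: 8.55
eef_pos: [0.5836, -0.1958, 0.3907]
tool_rot: [0.001, 0.593, 0.806, 0.001]
contact_force: [-0.9, -0.0, -0.3]
gripper_width: 0.565
```

```bash
python3 - <<'E'
from h import *
plan([.5847,-.1964,.340],17.27)
c=read_camera("wrist"); p=c["pixels"][150:330,190:400,::-1].astype(float)/255
p=(np.clip(p,0,.35)/.35)**.5
cv2.imwrite("pics/w7.png",cv2.resize((p*255).astype(np.uint8),None,fx=3.5,fy=3.3,interpolation=cv2.INTER_CUBIC))
E
python3 look.py 8
```

```text
t 8.55 pos [ 0.5836 -0.1958  0.3907] jaw 17.3 F [-0.9 -0.  -0.3] w 0.565 q [ 0.65  0.37 -0.57  1.57  0.2   1.26  0.35] 
 shift cm [-0.09  0.08  5.07] twist 0.001 deg 0.05837904371857405
t 8.6 pos [ 0.5827 -0.1965  0.39  ] jaw 17.3 F [-0.2  0.5  0.1] w 0.596 q [ 0.65  0.37 -0.57  1.57  0.2   1.26  0.35] 
 shift cm [ 3.1  -2.81  5.99] twist -0.001 deg -0.04639716235448077
scene [ 0.5846 -0.1997  0.2773]
side [ 0.5863 -0.1979  0.277 ]
tip 0.01710236258654496
```

View pics/w7.png

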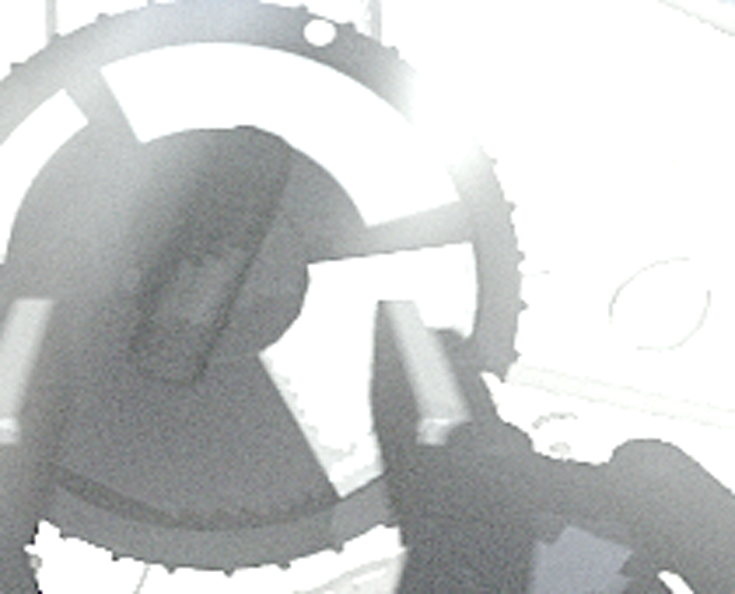

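View pics/r8.png

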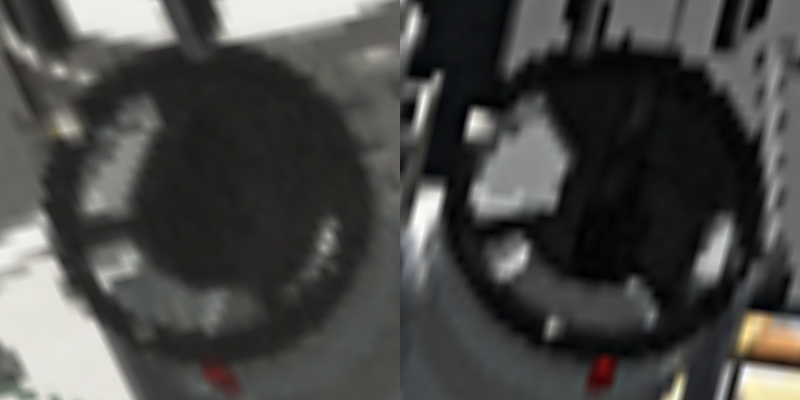

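Request:
move_arm([
  [0, 0.1, 3],
  [0, 0.1, 5],
  [0, 0.1, 5],
  [0, 0.1, 5],
  [0, 0.1, 5],
], gripper=[0.6, 0.6, 0.5, 0.3, 0.1], twist=[0, 0, 0, 0, 0], squeeze=30)

```text
t: 9.22
eef_pos: [0.5832, -0.1965, 0.3402]
tool_rot: [0.0, 0.593, 0.805, -0.0]
contact_force: [-4.2, -1.2, 2.5]
gripper_width: 0.229
```

Request:
move_arm([
  [0, 0, 0],
  [0, 0, 0],
  [0, 0, 0],
  [0, 0, 0],
], gripper=[0, 0, 0, 0], twist=[0, 0, 0, 0])

```text
t: 9.55
eef_pos: [0.5833, -0.1967, 0.3406]
tool_rot: [0.001, 0.593, 0.805, -0.0]
contact_force: [-4.6, -2.5, 5.5]
gripper_width: 0.158
```

```bash
python3 look.py 9; python3 - <<'E'
from h import *
c=read_camera("wrist"); p=c["pixels"][150:330,150:400,::-1].astype(float)/255
p=(np.clip(p,0,.35)/.35)**.5
cv2.imwrite("pics/w9.png",cv2.resize((p*255).astype(np.uint8),None,fx=3,fy=3,interpolation=cv2.INTER_CUBIC))
E
```

```text
t 9.55 pos [ 0.5833 -0.1967  0.3406] jaw 17.2 F [-4.6 -2.5  5.5] w 0.158 q [ 0.65  0.4  -0.56  1.63  0.23  1.17  0.33] 
 shift cm [ 3.14 -2.86  1.05] twist -0.002 deg -0.09001082807979799
scene [ 0.5823 -0.1998  0.2791]
side [ 0.5874 -0.1954  0.2776]
tip 0.021789151635226767
```

View pics/r9.png

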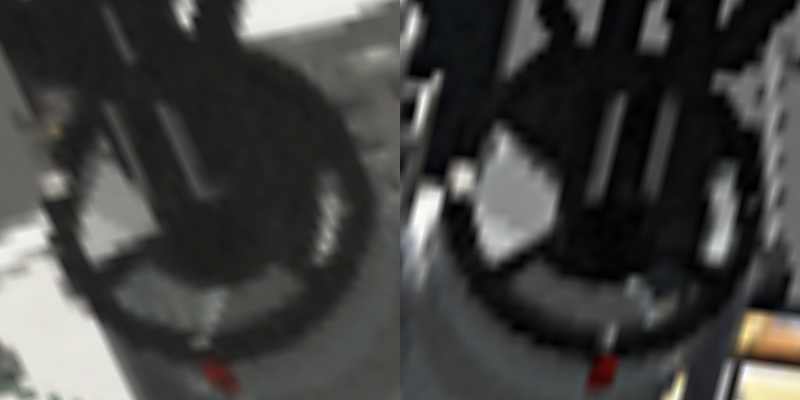

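View pics/w9.png

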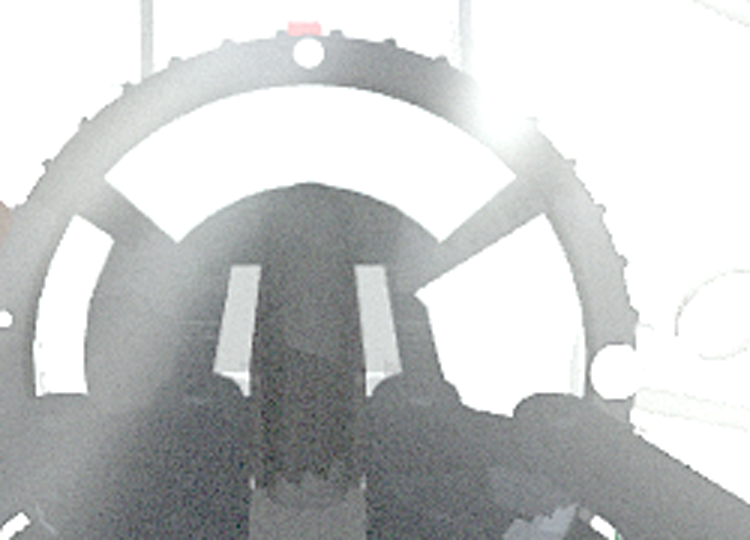

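```bash
cat >> h.py <<'E'
def lev(tip,y=-.142,dz=.054):
    th=np.radians(-50)+tip
    return s2w([[-.095*np.sin(th),y,.215+.095*np.cos(th)+dz]])[0]
E
python3 - <<'E'
from h import *
t=lev(.0); print(t); plan([t[0],t[1],.42],-72.7)
E
```

```text
[ 0.48482017 -0.35344722  0.33006482]
t 9.8 pos [ 0.5833 -0.1967  0.3406] jaw 17.2 F [-4.6 -3.3  6.9] w 0.153 q [ 0.65  0.4  -0.56  1.63  0.23  1.17  0.33] 
 shift cm [-12.07 -14.04  -7.92] twist 1.569 deg 89.91246299454494
```

Request:
move_arm([
  [0, 0, 0],
  [0, 0, -1],
  [0, 0, -4.5],
  [0, 0, -8],
  [-1.5, -1.5, -9],
], gripper=[0.4, 0.5, 0.5, 0.6, 0.6], twist=[0, 0, 0, 0.12, 0.24])

```text
t: 10.22
eef_pos: [0.5769, -0.2094, 0.4359]
tool_rot: [0.003, 0.684, 0.729, 0.004]
contact_force: [0.5, 0.8, 1.3]
gripper_width: 0.603
```

```bash
python3 look.py 10; python3 - <<'E'
from h import *
t=lev(.0); print(t); plan([t[0],t[1],.42],-72.7)
for n in ("scene","side"): print([np.round(a["centre"],4) for a in spot_point("lever_grip",n)[:1]])
E
```

```text
t 10.22 pos [ 0.5769 -0.2094  0.4359] jaw 3.6 F [0.5 0.8 1.3] w 0.603 q [ 0.65  0.33 -0.53  1.51  0.16  1.34  0.17] 
 shift cm [ 3.59 -2.91 10.56] twist -0.238 deg -13.659521516660917
scene [ 0.5824 -0.1995  0.2804]
side [ 0.5905 -0.1969  0.2757]
tip 0.013180776932167015
[ 0.48482017 -0.35344722  0.33006482]
t 10.42 pos [ 0.5734 -0.2145  0.4293] jaw 3.6 F [-0.   0.5 -0.9] w 0.604 q [ 0.65  0.33 -0.52  1.52  0.17  1.33  0.18] 
 shift cm [-13.31  -9.72   0.92] twist 1.332 deg 76.29932944586737
[array([ 0.4903, -0.3548,  0.2801])]
[array([ 0.4894, -0.3513,  0.2774])]
```

View pics/r10.png

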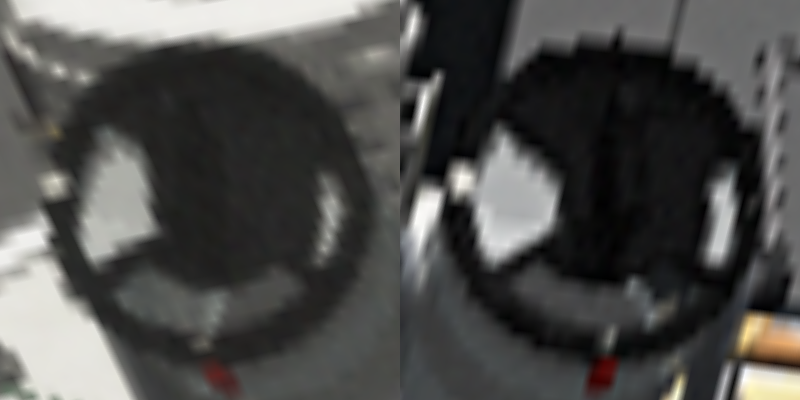

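Request:
move_arm([
  [-2.6, -2, 0],
  [-5.3, -3.9, 0],
  [-8, -5.8, 0],
  [-10.6, -7.8, 0],
  [-13.3, -9.7, 0],
], gripper=[0.6, 0.6, 0.6, 0.6, 0.6], twist=[0.12, 0.24, 0.36, 0.48, 0.6])

```text
t: 10.93
eef_pos: [0.4839, -0.3534, 0.4278]
tool_rot: [-0.001, 0.871, 0.492, -0.0]
contact_force: [0.5, -0.1, 0.5]
gripper_width: 0.599
```

Request:
move_arm([
  [0, 0, 0],
  [0, 0, 0],
  [0, 0, 0],
  [0, 0, 0],
  [0, 0, 0],
], gripper=[0.6, 0.6, 0.6, 0.6, 0.6], twist=[0.12, 0.24, 0.36, 0.48, 0.6])

```text
t: 11.35
eef_pos: [0.485, -0.3523, 0.4276]
tool_rot: [-0.001, 0.977, 0.213, -0.001]
contact_force: [-0.3, 0.6, 1.1]
gripper_width: 0.599
```

```bash
python3 - <<'E'
from h import *
t=lev(.0); print(t); plan(t,-72.7)
r=spot_point("lever_grip","wrist");print([np.round(a["centre"],4) for a in r[:1]])
shot("wrist","w11.png")
E
```

```text
[ 0.48482017 -0.35344722  0.33006482]
t 11.35 pos [ 0.485  -0.3523  0.4276] jaw -65.4 F [-0.3  0.6  1.1] w 0.599 q [ 0.74  0.28 -0.27  1.56  0.08  1.31 -0.69] 
 shift cm [-0.05  0.12  9.75] twist 0.127 deg 7.264686682899523
[]
```

View pics/w11.png

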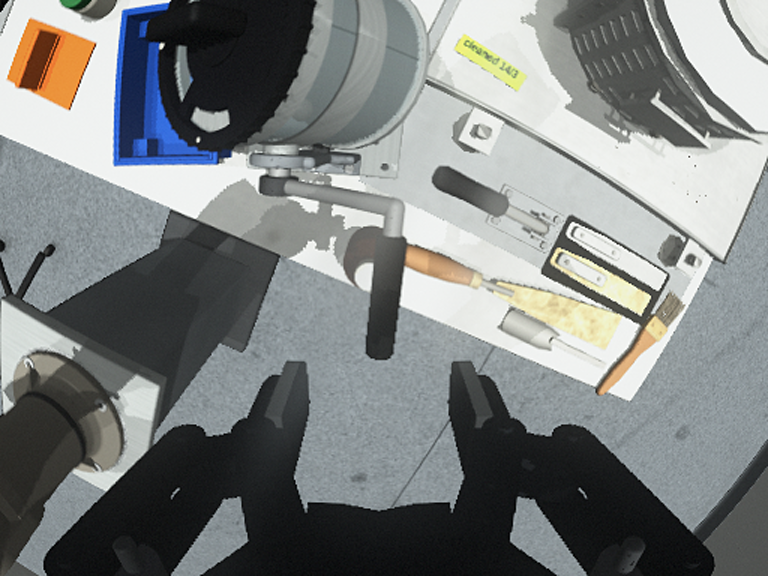

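Request:
move_arm([
  [0, 0.1, 3.5],
  [0, 0.1, 7],
  [0, 0.1, 9.7],
  [0, 0.1, 9.7],
  [0, 0.1, 9.7],
], gripper=[0.6, 0.6, 0.6, 0.3, 0.1], twist=[0.12, 0.127, 0.127, 0.127, 0.127], squeeze=25)

```text
t: 11.87
eef_pos: [0.4848, -0.3535, 0.3307]
tool_rot: [-0.001, 0.988, 0.154, -0.001]
contact_force: [0.4, -0.0, 0.6]
gripper_width: 0.33
```

Request:
move_arm([
  [0, 0, 0],
  [0, 0, 0],
  [0, 0, 0],
], gripper=[0, 0, 0], twist=[0, 0, 0])

```text
t: 12.12
eef_pos: [0.4859, -0.3545, 0.3337]
tool_rot: [0.001, 0.988, 0.152, 0.001]
contact_force: [1.0, -0.1, -1.9]
gripper_width: 0.181
```

```bash
python3 - <<'E'
from h import *
shot("wrist","w12.png")
for tip in (0,.2,.4,.6,.8,1.0,1.2,1.4,1.6,1.8,2.,2.1): print(tip,np.round(lev(tip),4))
plan(lev(0),-72.7); o=get_obs();q=o["tool_rot"];R=Rn.from_quat([q[1],q[2],q[3],q[0]]).inv()
p0=lev(0)
for tip in np.arange(.2,2.15,.2): print(round(tip,2),np.round(R.apply(lev(tip)-p0)*100,1))
E
```

```text
0 [ 0.4848 -0.3534  0.3301]
0.2 [ 0.4808 -0.3405  0.3433]
0.4 [ 0.4761 -0.3253  0.3536]
0.6 [ 0.4708 -0.3084  0.3605]
0.8 [ 0.4653 -0.2905  0.3637]
1.0 [ 0.4596 -0.2724  0.3632]
1.2 [ 0.4542 -0.2548  0.359 ]
1.4 [ 0.449  -0.2383  0.3511]
1.6 [ 0.4445 -0.2236  0.34  ]
1.8 [ 0.4407 -0.2114  0.326 ]
2.0 [ 0.4378 -0.202   0.3098]
2.1 [ 0.4367 -0.1985  0.301 ]
t 12.17 pos [ 0.4859 -0.3545  0.3337] jaw -72.5 F [1.  0.5 0.6] w 0.173 q [ 0.72  0.34 -0.25  1.69  0.09  1.12 -0.82] 
 shift cm [-0.07 -0.13  0.36] twist 0.004 deg 0.2179615640940682
0.2 [ 0.  -1.4 -1.3]
0.4 [ 0.  -2.9 -2.4]
0.6 [ 0.  -4.7 -3.1]
0.8 [ 0.  -6.6 -3.4]
1.0 [ 0.  -8.5 -3.3]
1.2 [  0.1 -10.3  -2.9]
1.4 [  0.1 -12.1  -2.1]
1.6 [  0.1 -13.6  -1. ]
1.8 [  0.1 -14.9   0.4]
2.0 [  0.1 -15.9   2. ]
```

View pics/w12.png

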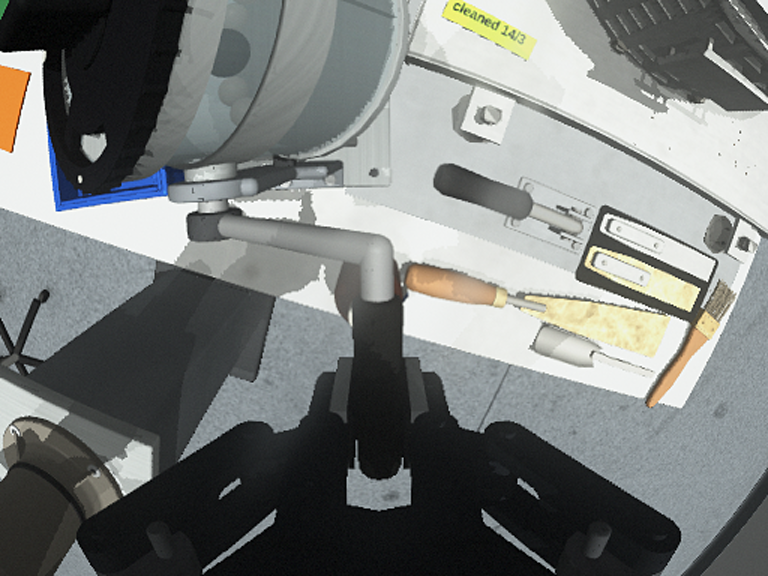

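Request:
move_arm([
  [0, -1.4, -1.3],
  [0, -2.9, -2.4],
  [0, -4.7, -3.1],
  [0, -6.6, -3.4],
  [0, -8.5, -3.3],
], gripper=[0, 0, 0, 0, 0], twist=[0, 0, 0, 0, 0])

```text
t: 12.58
eef_pos: [0.4609, -0.2778, 0.3705]
tool_rot: [0.006, 0.989, 0.15, 0.004]
contact_force: [0.9, -10.6, 8.7]
gripper_width: 0.177
```

```bash
cat > lv.py <<'E'
from h import *
import sys
plan(lev(1.0),-72.7)
o=get_obs();q=o["tool_rot"];R=Rn.from_quat([q[1],q[2],q[3],q[0]]).inv()
g=float(sys.argv[1])
v=np.array(o["eef_pos"])-np.array([SO[0],SO[1],.215+.054]); s=v[:2]@np.array([-np.cos(SYAW),-np.sin(SYAW)])
print("tip by tool",np.arctan2(s,v[2])+np.radians(50), "rad",np.hypot(s,v[2]))
for n in("scene","side"):
  r=spot_point("lever_grip",n)
  if r:
    v=np.array(r[0]["centre"])-np.array([SO[0],SO[1],.215]); s=v[:2]@np.array([-np.cos(SYAW),-np.sin(SYAW)])
    print(n,np.round(r[0]["centre"],4),"tip",np.arctan2(s,v[2])+np.radians(50),"rad",np.hypot(s,v[2]))
for tip in [float(a) for a in sys.argv[2:]]: print(tip,np.round(R.apply(lev(tip)-lev(g))*100,1))
E
python3 lv.py 1.0 1.1 1.2 1.3 1.4 1.5
```

```text
t 12.58 pos [ 0.4609 -0.2778  0.3705] jaw -72.7 F [  0.9 -10.6   8.7] w 0.177 q [ 0.67  0.2  -0.29  1.79  0.07  1.14 -0.91] 
 shift cm [ 0.04 -0.56  0.72] twist -0.001 deg -0.02883378557356764
tip by tool 0.9375144984412465 rad 0.10170183756672574
scene [ 0.4903 -0.3548  0.2801] tip 0.012173708637467473 rad 0.09983661890823492
side [ 0.4894 -0.3513  0.2774] tip 0.015388862750720045 rad 0.0953400143021386
1.1 [-0.  -0.9  0.2]
1.2 [-0.  -1.9  0.4]
1.3 [-0.  -2.7  0.7]
1.4 [-0.  -3.6  1.2]
1.5 [-0.  -4.4  1.7]
```

Request:
move_arm([
  [0, -0.9, 0.4],
  [0, -1.9, 0.8],
  [0, -2.7, 1.1],
  [0, -3.6, 1.6],
  [0, -4.4, 2.1],
], gripper=[0, 0, 0, 0, 0], twist=[0, 0, 0, 0, 0])

```text
t: 13.1
eef_pos: [0.4468, -0.2326, 0.3486]
tool_rot: [0.003, 0.988, 0.151, 0.002]
contact_force: [-4.5, -3.4, 13.2]
gripper_width: 0.174
```

```bash
sed -i 's/^  r=spot_point/  read_camera(n); r=spot_point/' lv.py; sed -i 's/^    r=spot_point/    read_camera(n); r=spot_point/' look.py; python3 lv.py 1.5 1.6 1.7 1.8 1.9 2.0; python3 -c "
from h import *
shot('side','d13.png',6,(185,125,300,225));shot('scene','s13.png',6,(240,130,365,230))"
```

```text
t 13.1 pos [ 0.4468 -0.2326  0.3486] jaw -72.6 F [-4.5 -3.4 13.2] w 0.174 q [ 0.64  0.17 -0.32  1.89  0.06  1.09 -0.97] 
 shift cm [ 0.04  4.19 -1.43] twist 0.002 deg 0.11963211211057967
tip by tool 1.4676910651418495 rad 0.09613875401894514
scene [ 0.4506 -0.2325  0.2945] tip 1.4596185024310984 rad 0.09548040605763053
side [ 0.4479 -0.2296  0.2905] tip 1.5146833631675154 rad 0.09427029590569551
1.6 [ 0.  -0.7  0.6]
1.7 [ 0.  -1.4  1.3]
1.8 [-0. -2.  2.]
1.9 [-0.  -2.6  2.8]
2.0 [-0.  -3.   3.6]
```

View pics/d13.png

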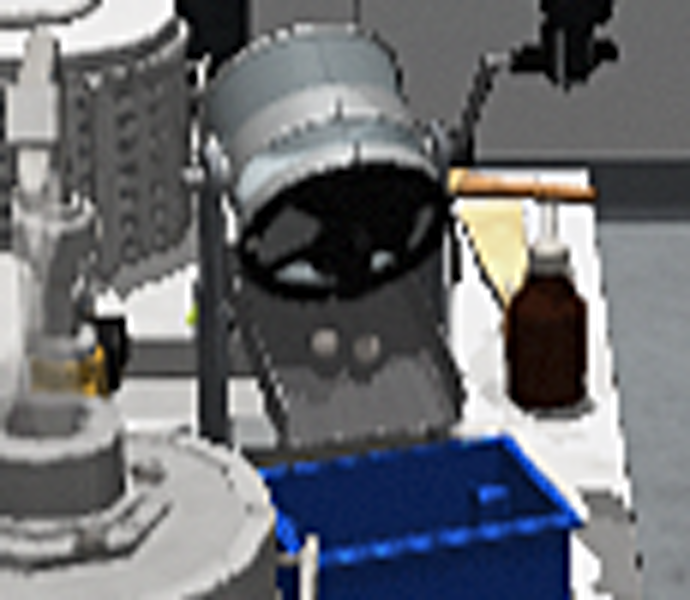

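View pics/s13.png

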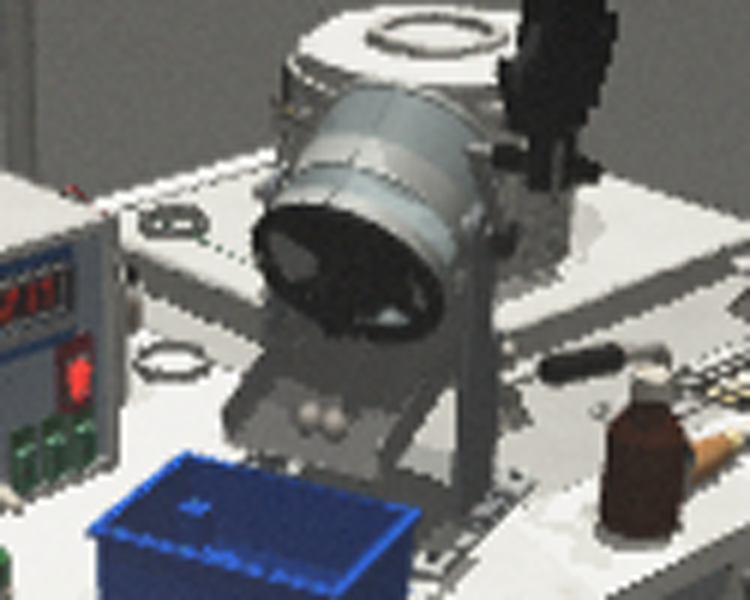

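Request:
move_arm([
  [0, -0.4, 0.3],
  [0, -0.7, 0.6],
  [0, -1.1, 1],
  [0, -1.4, 1.3],
  [0, -1.7, 1.7],
], gripper=[0, 0, 0, 0, 0], twist=[0, 0, 0, 0, 0])

```text
t: 13.82
eef_pos: [0.4414, -0.2158, 0.33]
tool_rot: [0.002, 0.988, 0.152, 0.001]
contact_force: [-7.1, 0.4, 13.1]
gripper_width: 0.175
```

```bash
python3 lv.py 1.75 1.8 1.9 2.0 2.05 2.1; python3 -c "
from h import *
shot('side','d14.png',6,(185,125,300,225));shot('scene','s14.png',6,(240,130,365,230))"
```

```text
t 13.82 pos [ 0.4414 -0.2158  0.33  ] jaw -72.5 F [-7.1  0.4 13.1] w 0.175 q [ 0.63  0.17 -0.33  1.94  0.07  1.05 -1.  ] 
 shift cm [ 0.05  5.97 -3.31] twist 0.003 deg 0.16251467920945117
tip by tool 1.738117308369591 rad 0.09404823589712759
scene [ 0.4436 -0.2145  0.2797] tip 1.712421775105286 rad 0.09690798473002815
side [ 0.4424 -0.2167  0.278 ] tip 1.7134883233405755 rad 0.09447412746824775
1.8 [ 0.  -0.3  0.4]
1.9 [ 0.  -0.8  1.2]
2.0 [ 0.  -1.3  2. ]
2.05 [ 0.  -1.5  2.4]
2.1 [ 0.  -1.6  2.9]
```

View pics/d14.png

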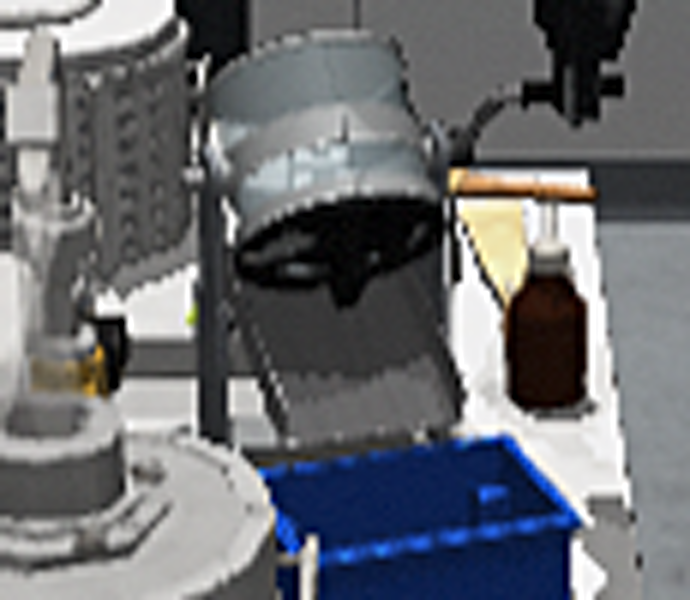

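View pics/s14.png

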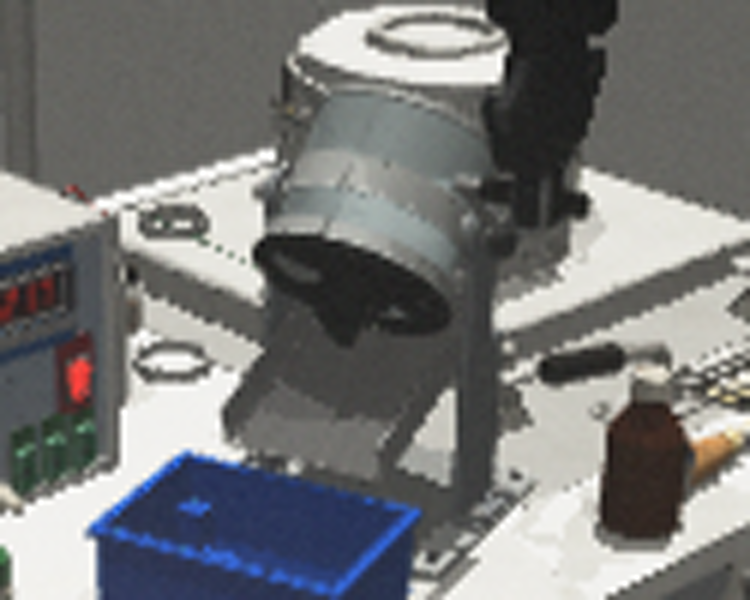

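Request:
move_arm([
  [0, -0.3, 0.4],
  [0, -0.8, 1.2],
  [0, -1.3, 2],
  [0, -1.5, 2.6],
  [0, -1.5, 2.6],
], gripper=[0, 0, 0, 0, 0], twist=[0, 0, 0, 0, 0])

```text
t: 14.53
eef_pos: [0.4366, -0.2013, 0.3021]
tool_rot: [0.001, 0.988, 0.152, 0.0]
contact_force: [-2.7, -0.2, -0.9]
gripper_width: 0.177
```

```bash
python3 lv.py 2.05 1.6; python3 -c "
from h import *
shot('wrist','w15.png');shot('scene','s15.png',6,(240,130,365,230))
for n in('scene','wrist'): 
  for q in('ball_1_center','big_ball_center'): print(n,q,[(np.round(a['centre'],3).tolist(),round(a['p'],2)) for a in spot_point(q,n)])"
```

```text
t 14.53 pos [ 0.4366 -0.2013  0.3021] jaw -72.5 F [-2.7 -0.2 -0.9] w 0.177 q [ 0.61  0.18 -0.34  1.99  0.07  0.98 -1.04] 
 shift cm [ 0.06  7.49 -6.09] twist 0.003 deg 0.19644346943250923
tip by tool 2.0791309984862747 rad 0.09293127624338507
scene [ 0.4393 -0.201   0.2538] tip 2.021005345152753 rad 0.09463382098936927
side [ 0.438  -0.1991  0.2507] tip 2.0600917618246957 rad 0.09544249858110332
1.6 [-0.   2.5 -3.4]
scene ball_1_center []
scene big_ball_center []
wrist ball_1_center [([0.526, -0.059, 0.011], 0.43)]
wrist big_ball_center []
```

View pics/w15.png

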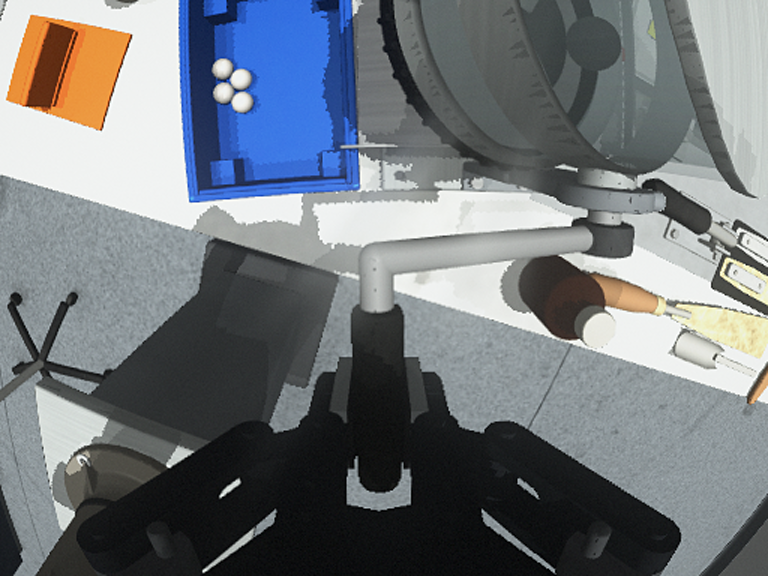

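View pics/s15.png

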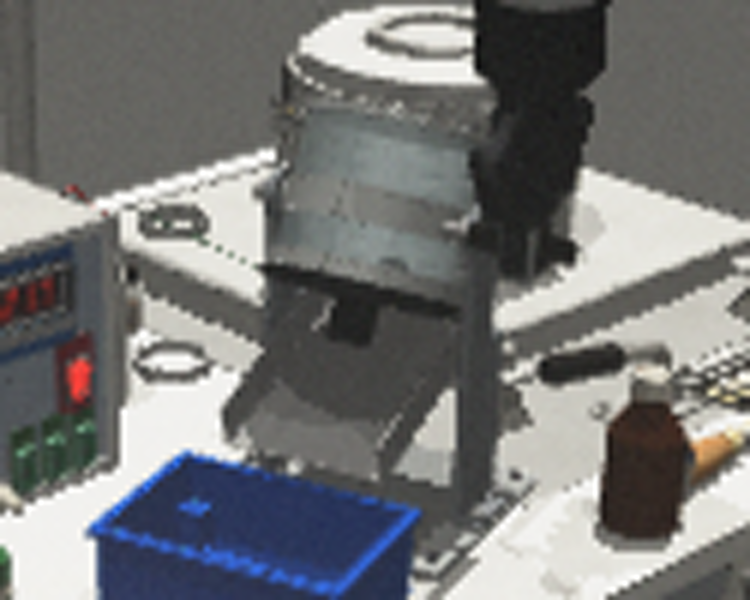

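```bash
python3 - <<'E'
from h import *
o=get_obs();q=o["tool_rot"];R=Rn.from_quat([q[1],q[2],q[3],q[0]]).inv()
L=[2.06,1.85,1.65,1.45,1.25,1.05,.85,.65,.45,.25,.05,-.04]
for i in range(0,11,5):
  for j in range(1,6):
    if i+j<len(L): print(L[i],L[i+j],np.round(R.apply(lev(L[i+j])-lev(L[i]))*100,1))
E
```

```text
2.06 1.85 [-0.   0.9 -1.8]
2.06 1.65 [-0.   2.2 -3.2]
2.06 1.45 [-0.   3.6 -4.4]
2.06 1.25 [-0.   5.3 -5.3]
2.06 1.05 [-0.   7.1 -5.8]
1.05 0.85 [-0.   1.9 -0.1]
1.05 0.65 [-0.   3.8  0.1]
1.05 0.45 [-0.   5.6  0.7]
1.05 0.25 [-0.   7.2  1.6]
1.05 0.05 [-0.   8.6  2.9]
0.05 -0.04 [-0.   0.6  0.7]
```

Request:
move_arm([
  [0, 0.9, -1.8],
  [0, 2.2, -3.2],
  [0, 3.6, -4.4],
  [0, 5.3, -5.3],
  [0, 7.1, -5.8],
], gripper=[0, 0, 0, 0, 0], twist=[0, 0, 0, 0, 0])

```text
t: 15.45
eef_pos: [0.458, -0.2633, 0.3618]
tool_rot: [-0.004, 0.988, 0.154, -0.001]
contact_force: [-8.6, 14.0, 17.3]
gripper_width: 0.17
```

Request:
move_arm([
  [0, 1.9, -0.1],
  [0, 3.8, 0.1],
  [0, 5.6, 0.7],
  [0, 7.2, 1.6],
  [0, 8.6, 2.9],
], gripper=[0, 0, 0, 0, 0], twist=[0, 0, 0, 0, 0])

```text
t: 15.87
eef_pos: [0.486, -0.349, 0.3318]
tool_rot: [-0.001, 0.988, 0.153, 0.002]
contact_force: [-1.2, 8.5, 7.2]
gripper_width: 0.176
```

```bash
python3 lv.py .05 -.04
```

```text
t 15.87 pos [ 0.486  -0.349   0.3318] jaw -72.4 F [-1.2  8.5  7.2] w 0.176 q [ 0.72  0.34 -0.26  1.7   0.09  1.11 -0.83] 
 shift cm [-0.19 -8.1  -3.13] twist 0.005 deg 0.2668328565599296
tip by tool 0.040988148710814354 rad 0.0932117102686383
scene [ 0.4861 -0.3486  0.2833] tip 0.08562023268311969 rad 0.09675019039601526
side [ 0.4899 -0.3492  0.279 ] tip 0.04091515728007744 rad 0.09501417001253755
-0.04 [-0.   0.6  0.7]
```

Request:
move_arm([
  [0, 0.4, 0.4],
  [0, 0.8, 0.9],
  [0, 1.0, 1.2],
  [0, 1.0, 1.2],
], gripper=[0, 0, 0, 0], twist=[0, 0, 0, 0])

```text
t: 16.4
eef_pos: [0.4882, -0.3547, 0.3235]
tool_rot: [-0.003, 0.988, 0.154, 0.001]
contact_force: [-15.5, 23.2, 39.0]
gripper_width: 0.176
```

```bash
python3 lv.py .05 -.04
```

```text
t 16.4 pos [ 0.4882 -0.3547  0.3235] jaw -72.3 F [-15.5  23.2  39. ] w 0.176 q [ 0.73  0.36 -0.26  1.7   0.09  1.1  -0.82] 
 shift cm [-0.22 -8.73 -3.92] twist 0.007 deg 0.3773976332785196
tip by tool -0.0689736588247486 rad 0.09268684092985165
scene [ 0.49   -0.3575  0.2762] tip -0.033972046012498924 rad 0.09928655904289392
side [ 0.4892 -0.3528  0.2769] tip 0.0020977705832098126 rad 0.0960593655443653
-0.04 [-0.   0.6  0.6]
```

Request:
move_arm([
  [0, -0.4, -0.5],
  [0, -0.4, -0.6],
  [0, -0.4, -1],
  [0, -0.4, -5],
  [0, -0.4, -9],
], gripper=[0, 0.6, 0.6, 0.6, 0.6], twist=[0, 0, 0, 0, 0])

```text
t: 17.02
eef_pos: [0.4843, -0.3566, 0.4065]
tool_rot: [-0.002, 0.989, 0.151, -0.002]
contact_force: [1.2, -0.4, 1.2]
gripper_width: 0.601
```

```bash
python3 lv.py 0; python3 look.py 16; python3 - <<'E'
from h import *
shot("scene","s16.png",4.5,(170,120,340,250)); 
for n in("scene","side"):
    for q in("charge_box","divider","blue_jar"):
        for f in (spot_point,spot_in): print(n,q,[(np.round(a['centre'],4).tolist(),round(a['p'],2)) for a in f(q,n)[:1]])
E
```

```text
t 17.02 pos [ 0.4843 -0.3566  0.4065] jaw -72.6 F [ 1.2 -0.4  1.2] w 0.601 q [ 0.73  0.3  -0.25  1.59  0.08  1.27 -0.8 ] 
 shift cm [ 0.18 -8.75  4.37] twist 0.002 deg 0.0909364504846053
tip by tool 0.36965012748775883 rad 0.15697121910922576
scene [ 0.4874 -0.3504  0.2788] tip 0.03650321702479453 rad 0.09517895019910096
side [ 0.4875 -0.3528  0.2764] tip 0.0014976305639963217 rad 0.09535136621626733
t 17.22 pos [ 0.4859 -0.3573  0.4092] jaw -72.6 F [-0.5 -0.1 -0.8] w 0.603 q [ 0.73  0.29 -0.25  1.59  0.08  1.27 -0.8 ] 
 shift cm [ 11.23 -15.57   7.9 ] twist -1.569 deg -89.91931499957644
scene [ 0.5828 -0.1972  0.2766]
side [ 0.5895 -0.1947  0.2754]
tip 0.05215177513627611
scene charge_box [([0.5436, -0.0803, -0.0002], 0.78)]
scene charge_box [([0.543, -0.0708, 0.0322], 0.58)]
scene divider [([0.5168, 0.1447, 0.0026], 0.89)]
scene divider [([0.5095, 0.1511, 0.0039], 0.74)]
scene blue_jar [([0.4878, 0.4452, -0.0034], 0.57)]
scene blue_jar [([0.4678, 0.4525, 0.0568], 0.93)]
side charge_box [([0.5462, -0.086, -0.0036], 0.91)]
side charge_box []
side divider [([0.5212, 0.1487, 0.0009], 0.94)]
side divider [([0.5227, 0.1536, 0.0073], 0.84)]
side blue_jar [([0.4788, 0.4428, 0.0032], 0.91)]
side blue_jar [([0.4786, 0.4632, 0.0611], 0.93)]
```

View pics/s16.png

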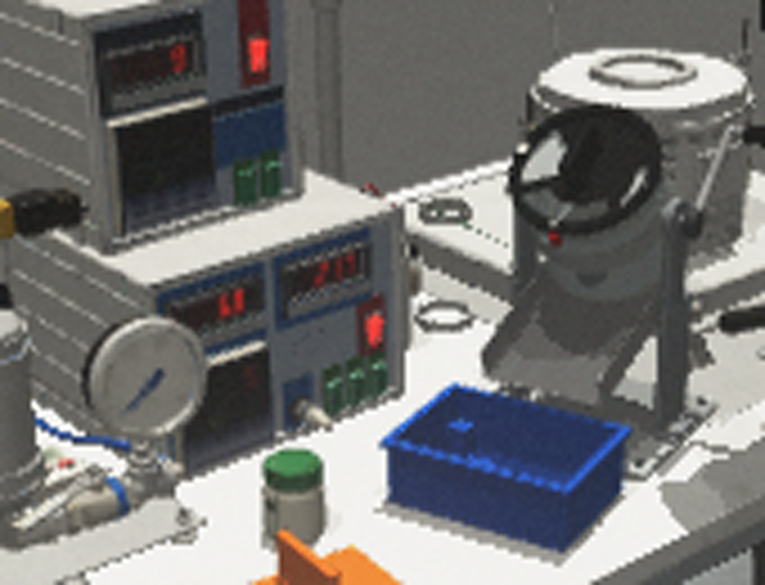

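View pics/r16.png

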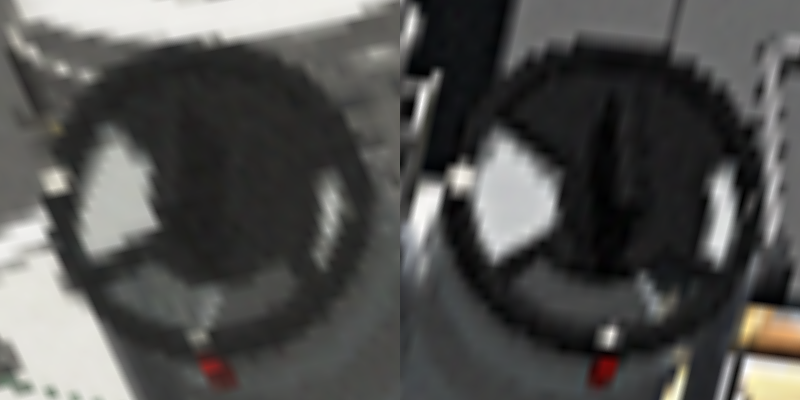

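```bash
python3 - <<'E'
from h import *
shot("scene","dzb.png",6,(265,120,365,220)); shot("side","dzsb.png",7,(205,115,285,205))
def red(f):
    i=cv2.imread("pics/"+f).astype(int); m=(i[...,2]>100)&(i[...,1]<60)&(i[...,0]<60); y,x=np.nonzero(m); return x.mean(),y.mean(),len(x)
for a,b,s,box in(("dz.png","dzb.png",6,(410,150,530,220)),("dzs.png","dzsb.png",7,(370,70,500,115))):
    print(np.array(red(a))/s,np.array(red(b))/s)
    A=cv2.imread("pics/"+a,0);B=cv2.imread("pics/"+b,0);x0,y0,x1,y1=box
    r=cv2.matchTemplate(B,A[y0:y1,x0:x1],cv2.TM_CCOEFF_NORMED);_,v,_,l=cv2.minMaxLoc(r);print("lever shift px",(l[0]-x0)/s,(l[1]-y0)/s,v)
c=read_camera("scene");d=read_camera("side")
for cc in(c,d): 
  for tip in(0,.05): print(tip,proj(cc,[lev(tip,-.138,0)]),proj(cc,s2w(d2s([-.066,0,.05],tip))))
E
```

```text
[28.         52.41666667  1.        ] [27.78571429 52.48333333 11.66666667]
lever shift px 0.16666666666666666 -0.3333333333333333 0.9273328185081482
[67.0989011  41.87912088  1.85714286] [43.65625    45.44642857 13.71428571]
lever shift px 0.14285714285714285 -0.14285714285714285 0.9295222163200378
0 [[343.04577687 151.05675938]] [[292.44367996 170.62331845]]
0.05 [[342.81256322 150.40585213]] [[292.41028299 171.63142167]]
0 [[266.62030912 127.95348904]] [[243.97832854 159.16005588]]
0.05 [[266.87978176 127.31957197]] [[243.99415628 160.22339496]]
```

Request:
move_arm([
  [0, -0.3, 0],
  [0, -0.3, 0],
  [0, -0.3, 2],
  [0, -0.3, 4],
  [0, -0.3, 4.8],
], gripper=[0, 0, 0, 0, 0], twist=[0, 0, 0, 0, 0])

```text
t: 18.78
eef_pos: [0.4839, -0.3528, 0.3577]
tool_rot: [-0.001, 0.988, 0.152, -0.001]
contact_force: [-1.9, -1.1, 13.4]
gripper_width: 0.0
```

Request:
move_arm([
  [0, 0, 0.5],
  [0, 0, 1.0],
  [0, 0, 1.0],
], gripper=[0, 0, 0], twist=[0, 0, 0])

```text
t: 19.03
eef_pos: [0.4843, -0.3539, 0.3561]
tool_rot: [0.002, 0.989, 0.151, 0.0]
contact_force: [-13.3, 5.5, 31.1]
gripper_width: -0.002
```

```bash
python3 - <<'E'
from h import *
plan([.50,.12,.44],-72.7)
c=read_camera("scene"); d=read_camera("side")
for n,cc in(("scene",c),("side",d)):
    m=cut_out("divider",n)[0]["pixels"].astype(np.uint8); print(n,m.sum())
    cv2.imwrite("pics/m_%s.png"%n,cv2.resize(m*255,None,fx=1.5,fy=1.5))
shot("scene","s17.png",6,(195,215,320,310)); shot("side","d17.png",6,(210,180,310,280))
E
```

```text
t 19.03 pos [ 0.4843 -0.3539  0.3561] jaw -72.6 F [-13.3   5.5  31.1] w -0.002 q [ 0.73  0.32 -0.25  1.67  0.09  1.16 -0.82] 
 shift cm [ 15.67 -44.73  -8.53] twist 0.002 deg 0.0907763163454689
scene 649
side 707
```

View pics/s17.png

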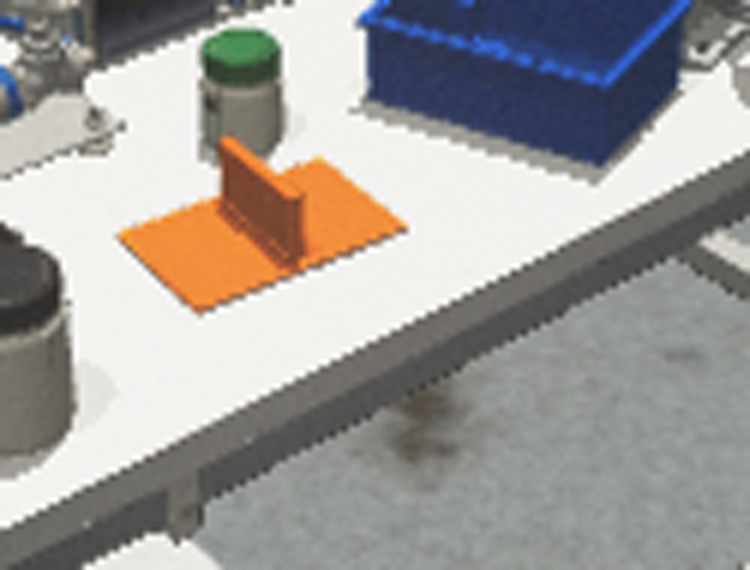

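View pics/d17.png

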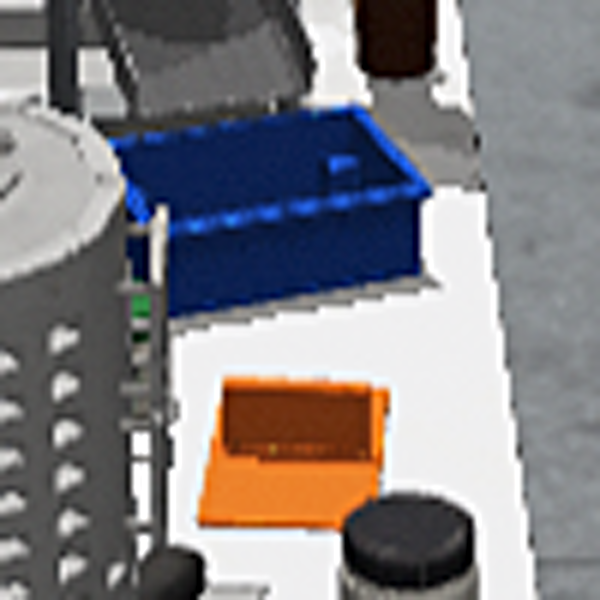

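```bash
python3 - <<'E'
from h import *
c=read_camera("scene"); d=read_camera("side")
def quad(cc,pts,x0,y0,s,z):
    P=np.array([atz(cc,x0+(p[0]+.5)/s-.5,y0+(p[1]+.5)/s-.5,z)[:2] for p in pts]); 
    e=np.roll(P,-1,0)-P; print(np.round(P,4).tolist(),"c",np.round(P.mean(0),4),"len",np.round(np.hypot(*e.T),4),"brg",np.round(np.degrees(np.arctan2(e[:,1],e[:,0]))%180,1))
print("div scene");quad(c,[(120,237),(200,312),(407,228),(320,158)],195,215,6,.004)
print("div side");quad(d,[(222,378),(198,525),(378,527),(390,390)],210,180,6,.004)
print("box scene");quad(c,[(383,443),(572,490),(630,430),(460,385)],170,120,4.5,.062)
E
```

```text
div scene
[[0.5688, 0.2144], [0.4777, 0.222], [0.4664, 0.0812], [0.5607, 0.0722]] c [0.5184 0.1475] len [0.0915 0.1412 0.0947 0.1425] brg [175.2  85.4 174.5  86.7]
div side
[[0.5623, 0.0687], [0.5722, 0.2174], [0.4782, 0.2192], [0.4673, 0.0818]] c [0.52   0.1468] len [0.149  0.0941 0.1378 0.0959] brg [ 86.2 178.9  85.5 172.2]
box scene
[[0.5983, 0.0079], [0.4374, -0.0569], [0.4777, -0.1663], [0.6377, -0.1135]] c [ 0.5378 -0.0822] len [0.1734 0.1165 0.1685 0.1277] brg [ 22.  110.2  18.3 108. ]
```

Request:
move_arm([
  [0, 0, -4],
  [0, -1, -8],
  [1, -3, -10.5],
  [2, -7, -10.5],
  [3.3, -10.8, -10.5],
], gripper=[0, 0, 0.4, 0.4, 0.4], twist=[-0.12, -0.24, -0.36, -0.48, -0.6])

```text
t: 19.85
eef_pos: [0.484, -0.2402, 0.4578]
tool_rot: [0.002, 0.899, 0.438, 0.001]
contact_force: [0.7, 0.5, -0.7]
gripper_width: 0.396
```

```bash
python3 - <<'E'
from h import *
plan([.515,.146,.44],86)
E
```

```text
t 19.85 pos [ 0.484  -0.2402  0.4578] jaw -38.0 F [ 0.7  0.5 -0.7] w 0.396 q [ 0.7   0.17 -0.4   1.64  0.07  1.34 -0.38] 
 shift cm [ 32.34 -21.33   1.71] twist 0.978 deg 56.01139530630434
```

Request:
move_arm([
  [3.3, -2.2, 0],
  [6.6, -4.4, 0],
  [9.9, -6.5, 0],
  [13.2, -8.7, 0],
  [16.5, -10.9, 0],
], gripper=[0.4, 0.4, 0.4, 0.4, 0.4], twist=[-0.12, -0.24, -0.36, -0.48, -0.6])

```text
t: 20.27
eef_pos: [0.4998, -0.0414, 0.4559]
tool_rot: [0.001, 0.728, 0.685, 0.0]
contact_force: [0.5, 0.2, 1.0]
gripper_width: 0.398
```

```bash
python3 - <<'E'
from h import *
plan([.515,.146,.44],86)
shot("wrist","w18.png")
E
```

```text
t 20.27 pos [ 0.4998 -0.0414  0.4559] jaw -3.5 F [0.5 0.2 1. ] w 0.398 q [ 0.51  0.12 -0.61  1.72  0.07  1.33 -0.17] 
 shift cm [18.79  0.38  1.59] twist -1.561 deg -89.45399531234094
```

View pics/w18.png

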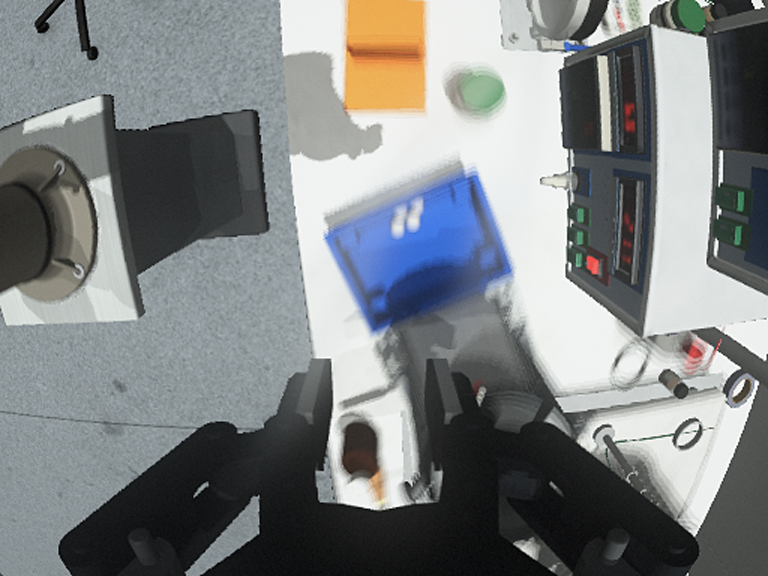

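```bash
cat >> h.py <<'E'
def fproj(c,X):
    X=np.atleast_2d(X); Y=X@np.array(c["R"]).T+np.array(c["t"]); r=np.hypot(Y[:,0],Y[:,1]); th=np.arctan2(r,Y[:,2])
    return np.c_[c["cx"]+c["fx"]*th*Y[:,0]/r,c["cy"]+c["fy"]*th*Y[:,1]/r]
def fatz(c,uv,z):
    uv=np.atleast_2d(uv).astype(float); a=(uv[:,0]-c["cx"])/c["fx"]; b=(uv[:,1]-c["cy"])/c["fy"]; th=np.hypot(a,b)
    d=np.c_[np.sin(th)*a/th,np.sin(th)*b/th,np.cos(th)]@np.array(c["R"]); o=-np.array(c["R"]).T@np.array(c["t"])
    return o+d*((z-o[2])/d[:,2])[:,None]
def fitrect(c,mask,z,fish=True):
    m=mask.astype(np.uint8); n,l,s,_=cv2.connectedComponentsWithStats(m); k=1+np.argmax(s[1:,4]); m=(l==k).astype(np.uint8)
    ct=max(cv2.findContours(m,cv2.RETR_EXTERNAL,cv2.CHAIN_APPROX_NONE)[0],key=len)[:,0]
    P=fatz(c,ct,z)[:,:2] if fish else np.array([atz(c,u,v,z)[:2] for u,v in ct])
    return cv2.minAreaRect((P*1000).astype(np.float32)),P
E
python3 - <<'E'
from h import *
c=read_camera("wrist"); c=read_camera("wrist"); p=c["pixels"].astype(int)
cv2.imwrite("pics/w19.png",cv2.resize(c["pixels"][:,:,::-1],None,fx=1.5,fy=1.5)); np.savez("w19.npz",**{k:np.array(v) for k,v in c.items()})
r,g,b=p[...,0],p[...,1],p[...,2]
mb=(b>r*1.8)&(b>g*1.4)&(b>60); mb[:, 340:]=False
print("box",fitrect(c,mb,.062)[0])
mo=(r>120)&(g<r*.75)&(b<r*.4); mo[200:]=False
print("div",fitrect(c,mo,.004)[0])
for q in("charge_box","divider"): print(q,[(np.round(a['centre'],4).tolist(),round(a['p'],2)) for a in spot_point(q,"wrist")[:2]])
for q in("ball_1_center",): print(q,[(np.round(a['centre'],4).tolist(),round(a['p'],2)) for a in spot_point(q,"wrist")[:5]])
plan([.515,.146,.44],86)
E
```

```text
box ((543.5791625976562, -83.2336196899414), (175.38580322265625, 128.25991821289062), 19.815105438232422)
div ((522.6253051757812, 144.8233642578125), (140.45835876464844, 92.31401062011719), 85.39580535888672)
charge_box [([0.5411, -0.0803, 0.002], 0.74)]
divider [([0.526, 0.1422, -0.0025], 0.82)]
ball_1_center [([0.5231, -0.0569, 0.0102], 0.58)]
t 20.57 pos [ 0.5001 -0.0448  0.4553] jaw -3.9 F [ 0.1 -0.4  0.3] w 0.402 q [ 0.52  0.12 -0.6   1.72  0.07  1.33 -0.17] 
 shift cm [19.13  0.17  1.51] twist -1.57 deg -89.94307255994482
```

View pics/w19.png

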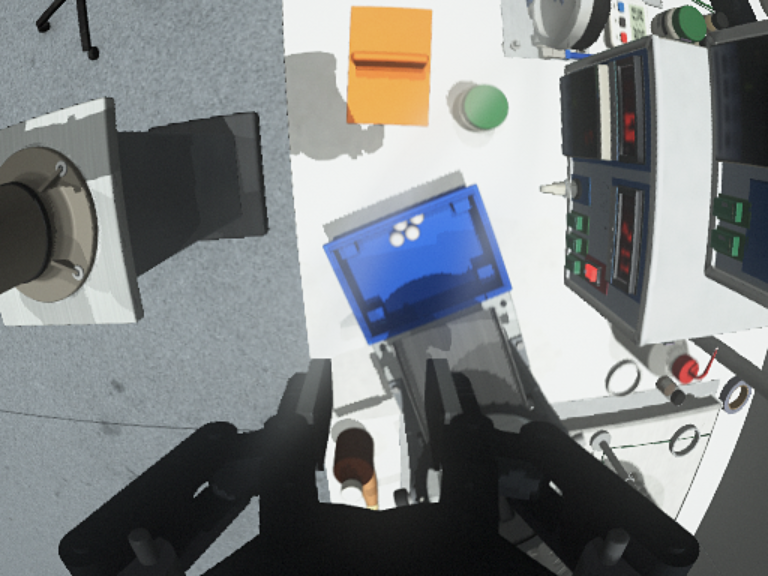

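Request:
move_arm([
  [3.8, 0, 1],
  [7.6, 0, 2],
  [11.4, 0, 4],
  [15.2, 0, 6],
  [19.1, 0.2, 8],
], gripper=[0.4, 0.4, 0.4, 0.4, 0.4], twist=[-0.12, -0.24, -0.36, -0.48, -0.6])

```text
t: 20.98
eef_pos: [0.5147, 0.1425, 0.3767]
tool_rot: [0.001, 0.495, 0.869, -0.0]
contact_force: [1.0, -0.6, -0.4]
gripper_width: 0.397
```

Request:
move_arm([
  [0, 0, 2],
  [0, 0, 4],
  [0, 0, 6],
  [0, 0, 8],
  [0, 0, 10],
], gripper=[0.4, 0.4, 0.4, 0.4, 0.4], twist=[-0.12, -0.24, -0.36, -0.48, -0.6])

```text
t: 21.4
eef_pos: [0.5149, 0.1409, 0.2761]
tool_rot: [-0.0, 0.216, 0.976, -0.0]
contact_force: [0.1, -0.2, -0.4]
gripper_width: 0.403
```

```bash
python3 - <<'E'
from h import *
plan([.52,.1467,.2],85.8)
E
```

```text
t 21.4 pos [0.5149 0.1409 0.2761] jaw 65.1 F [ 0.1 -0.2 -0.4] w 0.403 q [ 0.31  0.4  -0.86  1.88  0.35  1.02  0.43] 
 shift cm [-0.22  0.74  7.6 ] twist -0.362 deg -20.71406592221618
```

Request:
move_arm([
  [-0.2, 0.7, 2.5],
  [-0.2, 0.7, 5],
  [-0.2, 0.7, 7.5],
  [-0.2, 0.7, 7.5],
  [-0.2, 0.7, 7.5],
], gripper=[0.4, 0.4, 0.4, 0.4, 0.4], twist=[-0.12, -0.24, -0.362, -0.362, -0.362])

```text
t: 21.82
eef_pos: [0.519, 0.1467, 0.2013]
tool_rot: [-0.002, 0.041, 0.999, -0.0]
contact_force: [0.4, 0.2, 0.1]
gripper_width: 0.401
```

```bash
python3 - <<'E'
from h import *
plan([.52,.1467,.088],85.8)
c=shot("wrist","w20.png"); p=c["pixels"].astype(int); r,g,b=p[...,0],p[...,1],p[...,2]
mo=(r>100)&(g<r*.75)&(b<r*.4)
print("div",fitrect(c,mo,.004)[0])
# lit wall top corners predicted
for cx,cy,a in((.52,.1467,85.8),):
    y=np.array([np.cos(np.radians(a)),np.sin(np.radians(a))]); x=np.array([y[1],-y[0]])
    print(np.round(fproj(c,[list(np.array([cx,cy])+i*.04*x+j*.005*y)+[.048] for i,j in((-1,-1),(1,-1),(1,1),(-1,1))])*1.5,0))
E
```

```text
t 21.82 pos [0.519  0.1467 0.2013] jaw 85.4 F [0.4 0.2 0.1] w 0.401 q [ 0.29  0.53 -0.88  1.93  0.51  0.92  0.65] 
 shift cm [-0.14  0.02 11.33] twist -0.008 deg -0.4497180520793904
div ((529.9025268554688, 145.87051391601562), (142.76171875, 108.4236831665039), 85.15823364257812)
[[369. 232.]
 [371. 372.]
 [388. 372.]
 [388. 232.]]
```

View pics/w20.png

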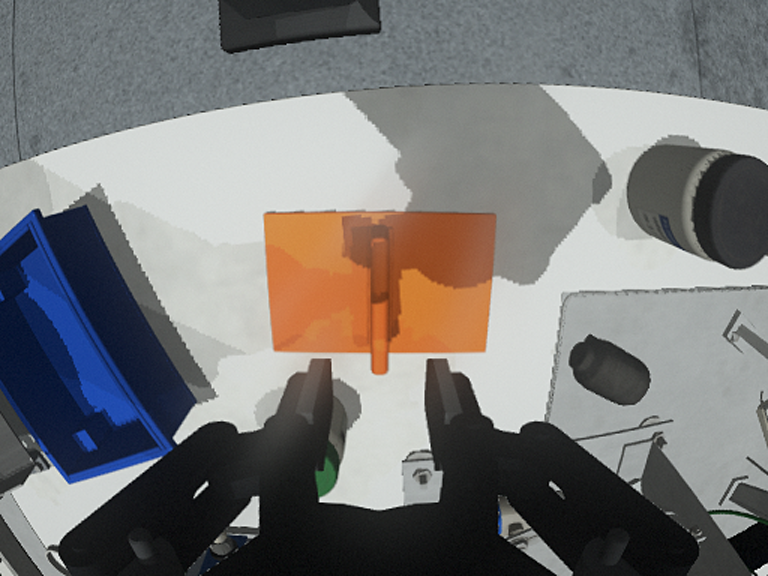

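Request:
move_arm([
  [-0.3, 0, 4],
  [-0.3, 0, 8],
  [-0.3, 0, 10.5],
  [-0.3, 0, 11.3],
  [-0.3, 0, 11.3],
], gripper=[0.4, 0.4, 0.4, 0.4, 0.2], twist=[0, 0, 0, 0, 0], squeeze=40)

```text
t: 22.28
eef_pos: [0.5222, 0.1478, 0.0891]
tool_rot: [-0.0, 0.039, 0.999, -0.0]
contact_force: [-0.4, -0.1, 1.0]
gripper_width: 0.269
```

Request:
move_arm([
  [0, 0, 0],
  [0, 0, 0],
  [0, 0, 0],
  [0, 0, 0],
], gripper=[0, 0, 0, 0], twist=[0, 0, 0, 0])

```text
t: 22.62
eef_pos: [0.5232, 0.1486, 0.0913]
tool_rot: [0.002, 0.038, 0.999, 0.0]
contact_force: [-1.7, -1.3, 8.1]
gripper_width: 0.11
```

```bash
python3 - <<'E'
from h import *
plan([.5215,.1467,.2],19.8)
E
```

```text
t 22.62 pos [0.5232 0.1486 0.0913] jaw 85.7 F [-1.7 -1.3  8.1] w 0.11 q [ 0.18  0.68 -0.74  1.98  0.69  0.74  0.51] 
 shift cm [  0.12  -0.19 -10.87] twist 1.15 deg 65.87372054410348
```

Request:
move_arm([
  [0, 0, -3],
  [0, 0, -7],
  [0, 0, -11],
  [0, -2, -14],
  [0, -5, -16],
], gripper=[0, 0, 0, 0, 0], twist=[0, 0, 0, 0.1, 0.2])

```text
t: 23.03
eef_pos: [0.519, 0.1019, 0.2538]
tool_rot: [0.003, 0.136, 0.991, 0.002]
contact_force: [1.0, -2.0, -1.0]
gripper_width: 0.11
```

```bash
python3 - <<'E'
from h import *
plan([.5436,-.0832,.24],19.8)
E
```

```text
t 23.03 pos [0.519  0.1019 0.2538] jaw 74.3 F [ 1. -2. -1.] w 0.11 q [ 0.4   0.43 -0.89  1.91  0.4   0.98  0.63] 
 shift cm [ -7.37 -17.16   1.33] twist 0.951 deg 54.516446774524624
```

Request:
move_arm([
  [-1.4, -3.4, 0],
  [-2.9, -6.8, 0],
  [-4.4, -10.2, 0],
  [-5.9, -13.6, 0],
  [-7.3, -17, 0.5],
], gripper=[0, 0, 0, 0, 0], twist=[0.12, 0.24, 0.36, 0.48, 0.6])

```text
t: 23.45
eef_pos: [0.5429, -0.087, 0.2461]
tool_rot: [0.002, 0.426, 0.905, 0.0]
contact_force: [1.0, 0.6, -0.9]
gripper_width: 0.11
```

Request:
move_arm([
  [0, 0, 0],
  [0, 0, 0],
  [0, 0, 0],
  [0, 0, 0],
  [0, 0, 0],
], gripper=[0, 0, 0, 0, 0], twist=[0.12, 0.24, 0.351, 0.351, 0.351])

```text
t: 23.87
eef_pos: [0.5424, -0.0849, 0.2449]
tool_rot: [0.0, 0.574, 0.819, 0.0]
contact_force: [0.1, 0.6, -1.3]
gripper_width: 0.113
```

```bash
python3 - <<'E'
from h import *
plan([.5436,-.0832,.2],19.8)
c=shot("wrist","w21.png"); p=c["pixels"].astype(int); r,g,b=p[...,0],p[...,1],p[...,2]
mb=(b>r*1.8)&(b>g*1.4)&(b>60); print("box",fitrect(c,mb,.062)[0])
shot("scene","s21.png",4.5,(170,120,340,250)); shot("side","d21.png",5,(190,130,310,240))
for n in("scene","side"): print([(np.round(a['centre'],4).tolist(),round(a['p'],2)) for a in spot_point("charge_box",n)[:1]])
E
```

```text
t 23.87 pos [ 0.5424 -0.0849  0.2449] jaw 20.0 F [ 0.1  0.6 -1.3] w 0.113 q [ 0.54  0.41 -0.62  1.89  0.29  0.94  0.13] 
 shift cm [0.12 0.17 4.49] twist 0.003 deg 0.17440992052604543
box ((487.0137634277344, -55.41345977783203), (87.13800811767578, 37.10699462890625), 20.13884162902832)
[([0.5443, -0.0797, 0.0017], 0.73)]
[([0.5473, -0.0846, -0.0017], 0.78)]
```

View pics/w21.png

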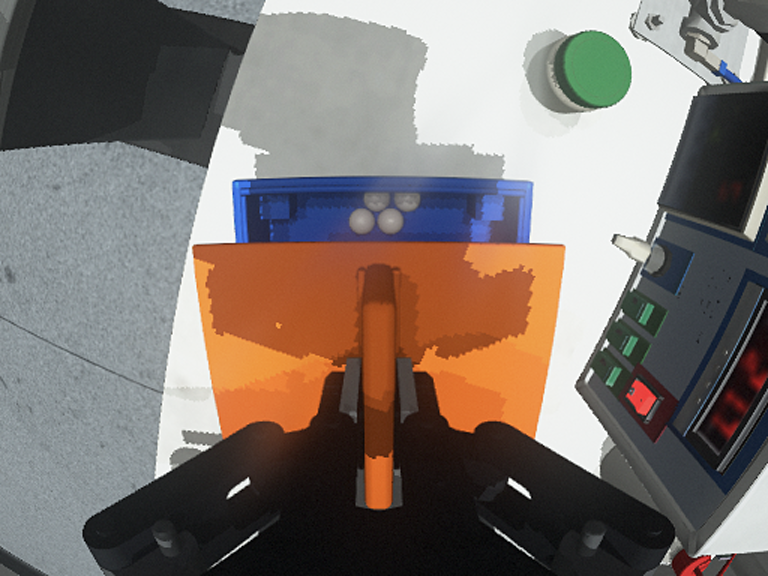

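View pics/s21.png

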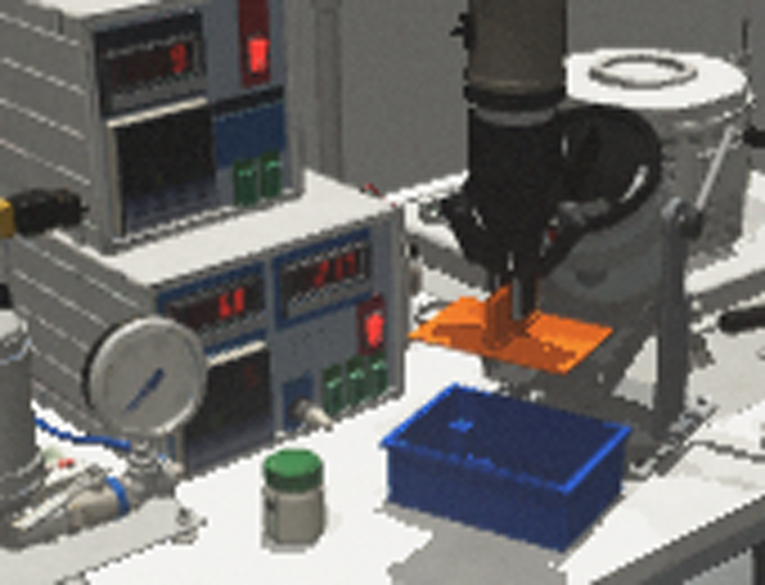

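```bash
python3 - <<'E'
from h import *
c=read_camera("wrist"); o=get_obs(); print(np.round(o["eef_pos"],4))
def edge(a,b,z,depth,name):
    P=fatz(c,np.array([a,b])/1.5-.17,z)[:,:2]; e=P[1]-P[0]; L=np.hypot(*e); e/=L; n=np.array([e[1],-e[0]])
    m=P.mean(0); print(name,np.round(P,4).tolist(),"L",round(L,4),"brg",round(np.degrees(np.arctan2(e[1],e[0])),1),"centre",np.round(m+n*depth,4))
edge((234,181),(534,180),.062,.064,"box")
z=o["eef_pos"][2]-.0905
edge((193,244),(566,243),z+.004,.047,"div")
E
```

```text
[ 0.5423 -0.0851  0.2442]
box [[0.4414, -0.0527], [0.6053, 0.0075]] L 0.1747 brg 20.2 centre [ 0.5454 -0.0827]
div [[0.4596, -0.0636], [0.5928, -0.015]] L 0.1418 brg 20.0 centre [ 0.5423 -0.0834]
```

Request:
move_arm([
  [0, 0.25, 2],
  [0, 0.25, 5],
  [0, 0.25, 8],
  [0, 0.25, 10],
  [0, 0.25, 11.2],
], gripper=[0, 0, 0, 0, 0], twist=[0, 0, 0, 0, 0])

```text
t: 24.58
eef_pos: [0.5434, -0.0843, 0.1297]
tool_rot: [-0.002, 0.575, 0.818, -0.001]
contact_force: [-0.9, 0.7, -0.4]
gripper_width: 0.112
```

```bash
python3 - <<'E'
from h import *
plan([.5436,-.0832,.122],19.8)
c=shot("wrist","w22.png"); shot("scene","s22.png",6,(240,180,340,270)); shot("side","d22.png",6,(190,150,310,240))
E
```

```text
t 24.58 pos [ 0.5434 -0.0843  0.1297] jaw 19.8 F [-0.9  0.7 -0.4] w 0.112 q [ 0.46  0.56 -0.54  1.96  0.42  0.73  0.02] 
 shift cm [0.09 0.06 0.77] twist 0.0 deg 0.009865876897350745
```

View pics/w22.png

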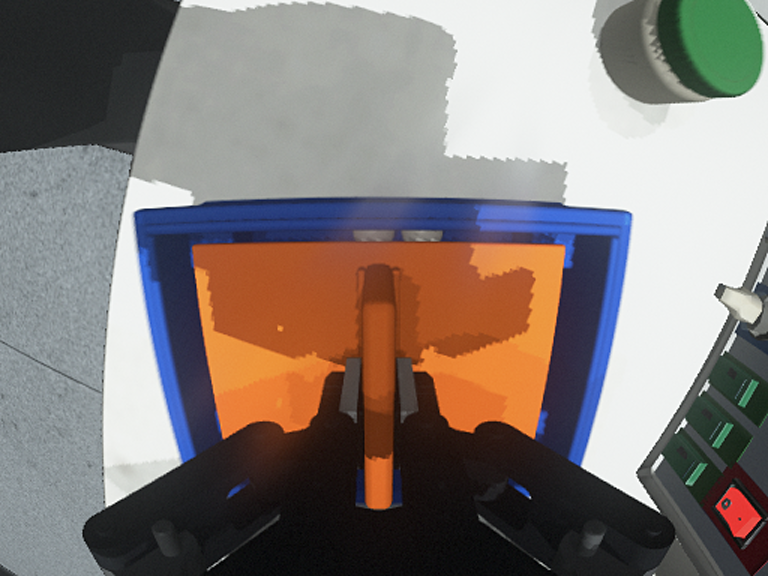

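View pics/s22.png

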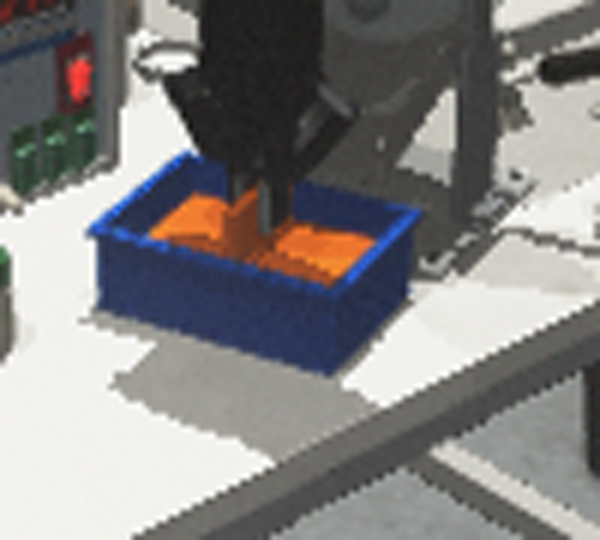

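Request:
move_arm([
  [0.05, 0.1, 0.4],
  [0.05, 0.1, 0.8],
  [0.05, 0.1, 0.9],
], gripper=[0, 0, 0], twist=[0, 0, 0])

```text
t: 24.98
eef_pos: [0.546, -0.0835, 0.1238]
tool_rot: [0.001, 0.575, 0.818, 0.0]
contact_force: [-0.2, -0.2, -0.3]
gripper_width: 0.108
```

Request:
move_arm([
  [0, 0, 0.2],
  [0, 0, 0.3],
], gripper=[0, 0], twist=[0, 0])

```text
t: 25.15
eef_pos: [0.546, -0.0834, 0.1232]
tool_rot: [0.001, 0.575, 0.818, -0.001]
contact_force: [-12.3, -0.3, 36.2]
gripper_width: 0.11
```

Request:
move_arm([
  [0, 0, -0.3],
  [0, 0, -0.3],
  [0, 0, -0.3],
  [0, 0, -4],
  [0, 0, -8],
], gripper=[0, 0.35, 0.35, 0.35, 0.35], twist=[0, 0, 0, 0, 0])

```text
t: 25.57
eef_pos: [0.5437, -0.0835, 0.1986]
tool_rot: [-0.003, 0.575, 0.818, -0.001]
contact_force: [1.2, -0.4, 0.8]
gripper_width: 0.347
```

Request:
move_arm([
  [0, 0, -4],
  [0, 0, -8],
  [2, 0, -10],
], gripper=[0.35, 0.35, 0.35], twist=[0, 0, 0])

```text
t: 25.82
eef_pos: [0.541, -0.068, 0.3048]
tool_rot: [0.003, 0.578, 0.816, 0.001]
contact_force: [1.4, -1.0, 0.3]
gripper_width: 0.349
```

```bash
python3 - <<'E'
from h import *
plan([.482,.445,.3],None)
c=shot("wrist","w23.png"); shot("scene","s23.png",6,(240,180,340,270)); shot("side","d23.png",6,(190,150,310,240))
E
```

```text
t 25.82 pos [ 0.541  -0.068   0.3048] jaw 19.4 F [ 1.4 -1.   0.3] w 0.349 q [ 0.55  0.33 -0.66  1.84  0.23  1.05  0.14] 
 shift cm [50.34 11.51  0.33] twist None deg None
```

View pics/w23.png

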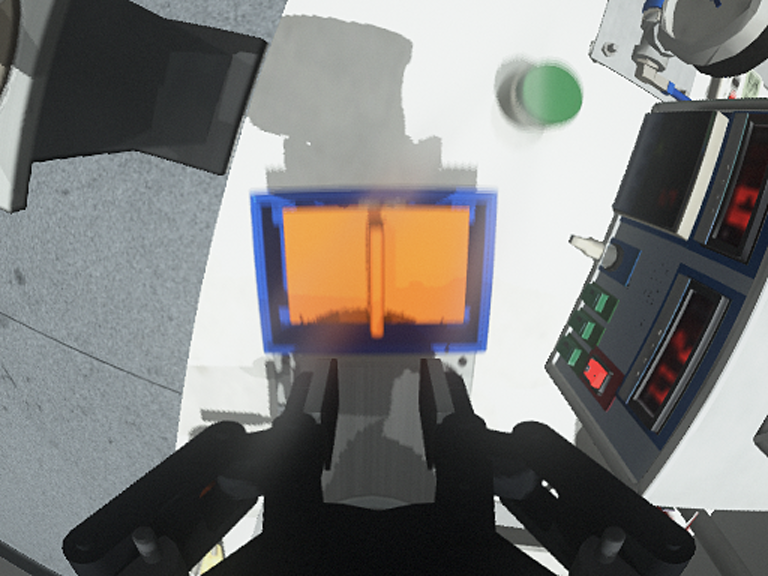

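View pics/s23.png

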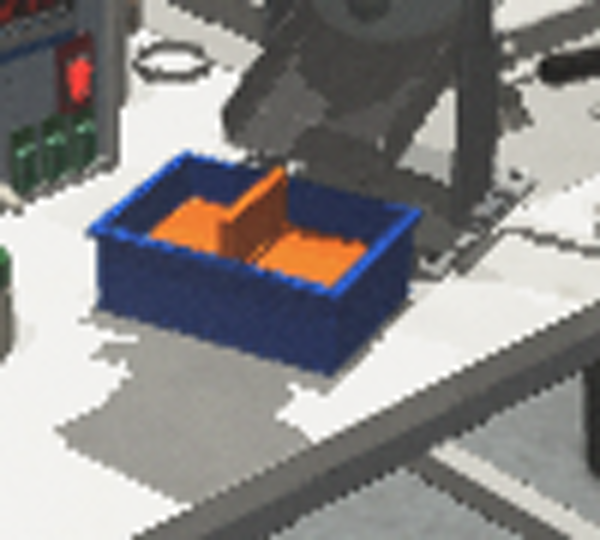

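View pics/d23.png

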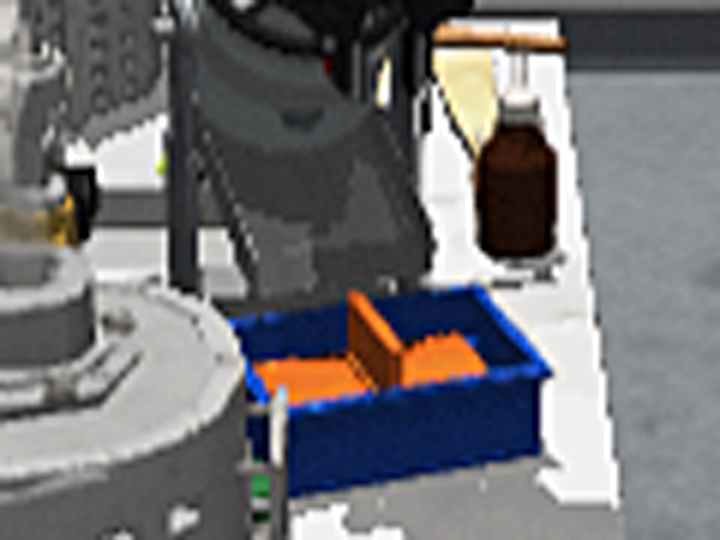

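Request:
move_arm([
  [4, 0.9, 0],
  [8, 1.8, 0],
  [12, 2.8, 0],
  [16, 3.7, 0],
  [20, 4.6, 0],
], gripper=[0.6, 0.9, 0.95, 0.95, 0.95], twist=[0.06, 0.12, 0.2, 0.27, 0.34])

```text
t: 26.38
eef_pos: [0.5136, 0.1397, 0.2983]
tool_rot: [-0.001, 0.707, 0.707, -0.001]
contact_force: [0.8, -0.1, 0.0]
gripper_width: 0.951
```

```bash
python3 - <<'E'
from h import *
plan([.482,.445,.3],0)
E
```

```text
t 26.38 pos [0.5136 0.1397 0.2983] jaw 0.0 F [ 0.8 -0.1  0. ] w 0.951 q [ 0.18  0.32 -0.68  1.86  0.23  1.04 -0.6 ] 
 shift cm [30.53 -3.15 -0.19] twist 0.0 deg 0.015797294434946707
```

Request:
move_arm([
  [4, -0.4, 0],
  [8, -0.8, 0],
  [12, -1.2, 0],
  [16, -1.7, 0],
  [20, -2.1, 0],
], gripper=[0.95, 0.95, 0.95, 0.95, 0.95], twist=[0, 0, 0, 0, 0])

```text
t: 26.8
eef_pos: [0.4919, 0.3397, 0.2979]
tool_rot: [-0.0, 0.706, 0.709, -0.002]
contact_force: [1.4, -1.1, 0.4]
gripper_width: 0.948
```

Request:
move_arm([
  [4, -0.4, 0],
  [7, -0.7, 1],
  [8.5, -0.8, 2],
  [8.5, -0.8, 2],
], gripper=[0.95, 0.95, 0.95, 0.95], twist=[0, 0, 0, 0])

```text
t: 27.13
eef_pos: [0.4812, 0.4268, 0.2758]
tool_rot: [-0.001, 0.703, 0.711, -0.003]
contact_force: [-0.8, 0.4, -0.8]
gripper_width: 0.951
```

```bash
python3 - <<'E'
from h import *
c=shot("wrist","w24.png"); plan([.482,.445,.114],0)
read_camera("scene");read_camera("side")
for n in("wrist","scene","side"):
  for q in("blue_jar","black_jar"): print(n,q,[(np.round(a['centre'],4).tolist(),round(a['p'],2)) for a in spot_point(q,n)[:1]])
p=c["pixels"].astype(int); r,g,b=p[...,0],p[...,1],p[...,2]
m=((b>r*1.8)&(b>g*1.3)&(b>60)).astype(np.uint8); 
n,l,s,ce=cv2.connectedComponentsWithStats(m); k=1+np.argmax(s[1:,4]); print(s[k],ce[k]*1.5)
ct=max(cv2.findContours((l==k).astype(np.uint8),cv2.RETR_EXTERNAL,cv2.CHAIN_APPROX_NONE)[0],key=len)[:,0]
P=fatz(c,ct,.083)[:,:2]*1000; print(cv2.minEnclosingCircle(P.astype(np.float32)),cv2.fitEllipse(P.astype(np.float32)))
E
```

```text
t 27.18 pos [0.4825 0.4245 0.2767] jaw 0.5 F [-0.3 -0.9  0.1] w 0.949 q [-0.33  0.54 -0.69  1.62  0.37  1.12 -1.11] 
 shift cm [ 2.09  0.04 16.26] twist 0.008 deg 0.4699427490618433
wrist blue_jar [([0.4804, 0.4471, 0.0006], 0.61)]
wrist black_jar [([0.4741, 0.3482, 0.0059], 0.7)]
scene blue_jar [([0.4859, 0.4474, 0.0002], 0.91)]
scene black_jar [([0.472, 0.346, -0.0032], 0.68)]
side blue_jar [([0.4798, 0.4418, -0.0001], 0.7)]
side black_jar [([0.468, 0.3477, 0.0024], 0.72)]
[ 246  155   40   41 1045] [399.30143541 265.24019139]
((490.53826904296875, 439.66387939453125), 23.960832595825195) ((492.8575134277344, 437.0243835449219), (27.453655242919922, 42.63550567626953), 135.48184204101562)
```

View pics/w24.png

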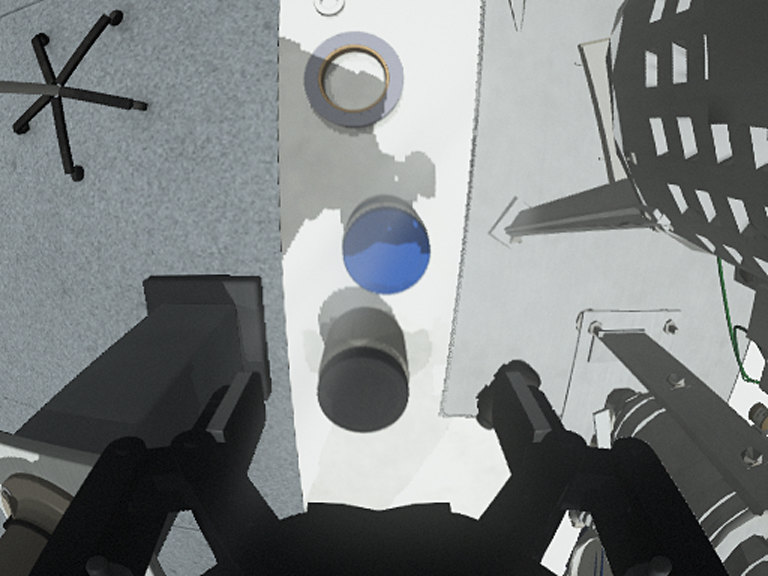

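```bash
python3 - <<'E'
from h import *
c=read_camera("wrist"); p=c["pixels"].astype(int); r,g,b=p[...,0],p[...,1],p[...,2]
m=((b>r*1.25)&(b>g*1.1)&(b>30)); m[:115]=False;m[210:]=False;m[:,:215]=False;m[:,300:]=False
m=cv2.morphologyEx(m.astype(np.uint8),cv2.MORPH_CLOSE,np.ones((5,5)))
ct=cv2.convexHull(max(cv2.findContours(m,cv2.RETR_EXTERNAL,cv2.CHAIN_APPROX_NONE)[0],key=len))[:,0]
P=(fatz(c,ct,.083)[:,:2]*1000).astype(np.float32); print(cv2.minEnclosingCircle(P),cv2.fitEllipse(P))
print(fproj(c,[[.482,.4454,.083]])*1.5,fatz(c,[[386/1.5-.17,250/1.5-.17]],.083))
plan([.482,.4454,.114],0)
E
```

```text
((484.1722412109375, 445.72467041015625), 26.74008560180664) ((484.250244140625, 445.6835632324219), (52.6663932800293, 53.2503776550293), 43.520591735839844)
[[373.86718666 243.92749905]] [[0.48931336 0.44175082 0.083     ]]
t 27.63 pos [0.4845 0.4233 0.2807] jaw 0.2 F [0.2 0.2 0.2] w 0.95 q [-0.33  0.54 -0.69  1.62  0.37  1.12 -1.11] 
 shift cm [ 2.22 -0.25 16.67] twist 0.004 deg 0.21778555972140623
```

Request:
move_arm([
  [2.2, 0, 2],
  [2.2, 0, 6],
  [2.2, 0, 10],
  [2.2, 0, 14],
  [2.2, 0, 16.6],
], gripper=[0.95, 0.95, 0.95, 0.95, 0.95], twist=[0, 0, 0, 0, 0])

```text
t: 28.05
eef_pos: [0.4831, 0.4443, 0.1106]
tool_rot: [0.0, 0.705, 0.709, -0.002]
contact_force: [-0.4, -1.0, -0.3]
gripper_width: 0.952
```

Request:
move_arm([
  [0, 0, 0],
  [0, 0, 0],
  [0, 0, 0],
  [0, 0, 0],
  [0, 0, 0],
], gripper=[0.7, 0.5, 0.4, 0.4, 0.4], twist=[0, 0, 0, 0, 0], squeeze=40)

```text
t: 28.47
eef_pos: [0.4847, 0.4469, 0.1167]
tool_rot: [0.0, 0.705, 0.709, 0.002]
contact_force: [0.6, -0.3, -0.1]
gripper_width: 0.649
```

```bash
python3 - <<'E'
from h import *
plan([.4842,.4456,.114],0); shot("side","d25.png",5,(210,210,330,330)); shot("wrist","w25.png")
E
```

```text
t 28.47 pos [0.4847 0.4469 0.1167] jaw 0.3 F [ 0.6 -0.3 -0.1] w 0.649 q [-0.43  0.74 -0.6   1.7   0.52  0.87 -1.24] 
 shift cm [-0.13 -0.05  0.27] twist 0.005 deg 0.26672841259699
```

View pics/d25.png

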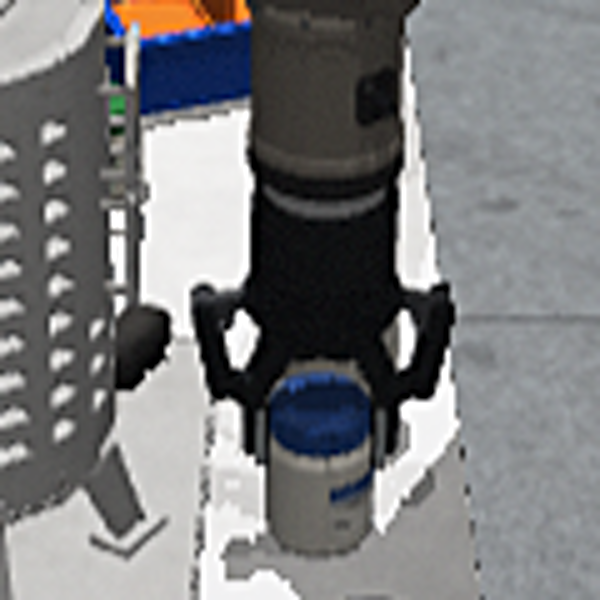

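Request:
move_arm([
  [0, 0, 0],
  [0, 0, -1],
  [0, 0, -2],
], gripper=[0.3, 0.3, 0.3], twist=[0, 0, 0])

```text
t: 28.82
eef_pos: [0.4836, 0.4457, 0.1347]
tool_rot: [0.0, 0.705, 0.709, -0.0]
contact_force: [0.6, 0.4, -1.4]
gripper_width: 0.647
```

Request:
move_arm([
  [0, 0, -3],
  [0, 0, -7],
  [0, 0, -11],
  [-1, 0, -15],
  [-4, 0, -18],
], gripper=[0.3, 0.3, 0.3, 0.3, 0.3], twist=[0, 0, 0, 0.1, 0.2])

```text
t: 29.23
eef_pos: [0.4823, 0.4112, 0.3191]
tool_rot: [-0.002, 0.772, 0.635, 0.003]
contact_force: [0.5, 0.2, -0.1]
gripper_width: 0.649
```

```bash
python3 - <<'E'
from h import *
plan([.5086,-.0959,.28],-70); shot("side","d26.png",5,(210,170,330,290)); shot("scene","s26.png",5,(130,160,250,280)); shot("wrist","w26.png")
E
```

```text
t 29.23 pos [0.4823 0.4112 0.3191] jaw -11.1 F [ 0.5  0.2 -0.1] w 0.649 q [-0.32  0.47 -0.67  1.61  0.31  1.16 -1.25] 
 shift cm [-49.29  12.33   3.52] twist 1.028 deg 58.91082983908471
```

View pics/d26.png

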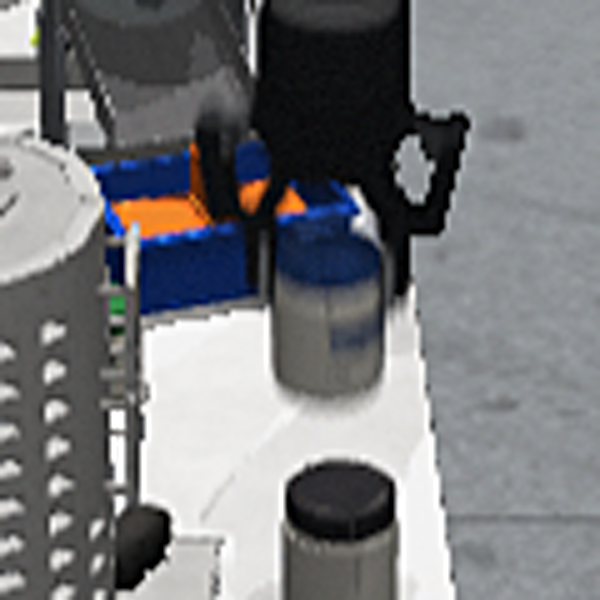

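View pics/s26.png

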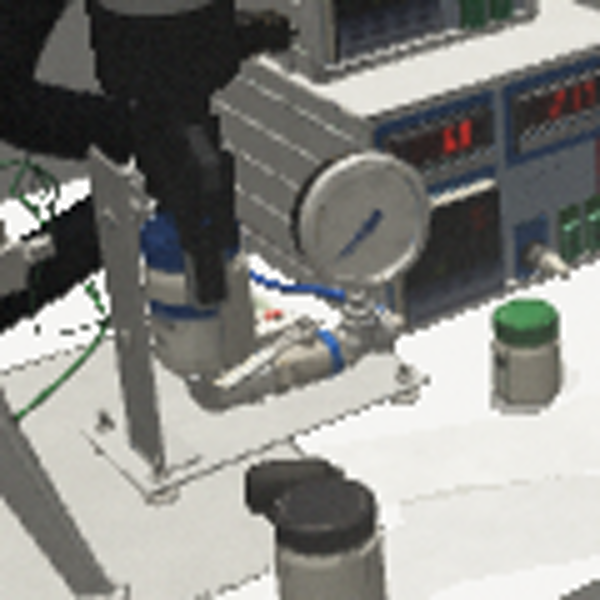

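View pics/w26.png

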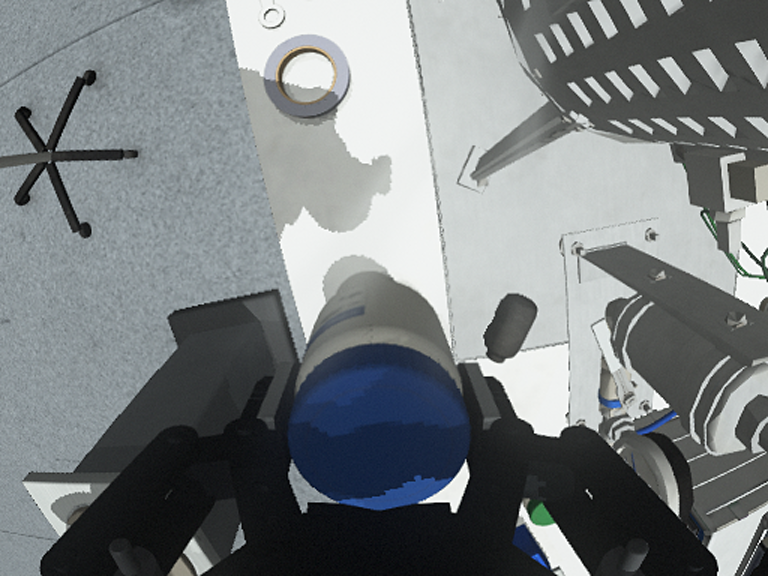

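Request:
move_arm([
  [-3.9, 1, 0],
  [-7.8, 2, 0],
  [-11.8, 2.9, 0],
  [-15.7, 3.9, 0],
  [-19.6, 4.9, 0],
], gripper=[0.3, 0.3, 0.3, 0.3, 0.3], twist=[0.1, 0.2, 0.3, 0.4, 0.5])

```text
t: 29.8
eef_pos: [0.4932, 0.2033, 0.3128]
tool_rot: [-0.0, 0.906, 0.423, -0.001]
contact_force: [1.1, -0.4, -0.6]
gripper_width: 0.65
```

```bash
python3 - <<'E'
from h import *
plan([.5093,-.0953,.28],-70)
E
```

```text
t 29.8 pos [0.4932 0.2033 0.3128] jaw -40.0 F [ 1.1 -0.4 -0.6] w 0.65 q [-0.04  0.29 -0.55  1.85  0.17  1.05 -1.36] 
 shift cm [-21.85  20.42   3.29] twist 0.524 deg 30.042059154403418
```

Request:
move_arm([
  [-2.8, 2.6, 0],
  [-5.6, 5.2, 0],
  [-8.4, 7.8, 0],
  [-11.2, 10.4, 0.5],
  [-14, 13, 1],
], gripper=[0.3, 0.3, 0.3, 0.3, 0.3], twist=[0.1, 0.2, 0.3, 0.4, 0.524])

```text
t: 30.22
eef_pos: [0.5038, 0.0129, 0.3032]
tool_rot: [-0.0, 0.985, 0.174, -0.0]
contact_force: [0.9, 0.5, -2.0]
gripper_width: 0.651
```

```bash
python3 - <<'E'
from h import *
plan([.5093,-.0953,.28],-70)
shot("wrist","w27.png")
c=read_camera("scene");d=read_camera("side")
for n in("scene","side","wrist"): print([(np.round(a['centre'],4).tolist(),round(a['p'],2)) for a in spot_point("divider",n)[:1]],[(np.round(a['centre'],4).tolist(),round(a['p'],2)) for a in spot_point("charge_box",n)[:1]])
E
```

```text
t 30.22 pos [0.5038 0.0129 0.3032] jaw -70.0 F [ 0.9  0.5 -2. ] w 0.651 q [ 0.18  0.22 -0.38  1.94  0.1   1.   -1.46] 
 shift cm [-3.19 10.35  2.32] twist 0.0 deg 0.02563052363228735
[([0.5428, -0.0867, 0.0347], 0.87)] [([0.5447, -0.0801, 0.0019], 0.83)]
[([0.548, -0.0852, 0.0342], 0.56)] [([0.5477, -0.0852, -0.0012], 0.96)]
[([0.5498, -0.089, 0.031], 0.76)] [([0.5969, -0.2394, -0.0009], 0.65)]
```

View pics/w27.png

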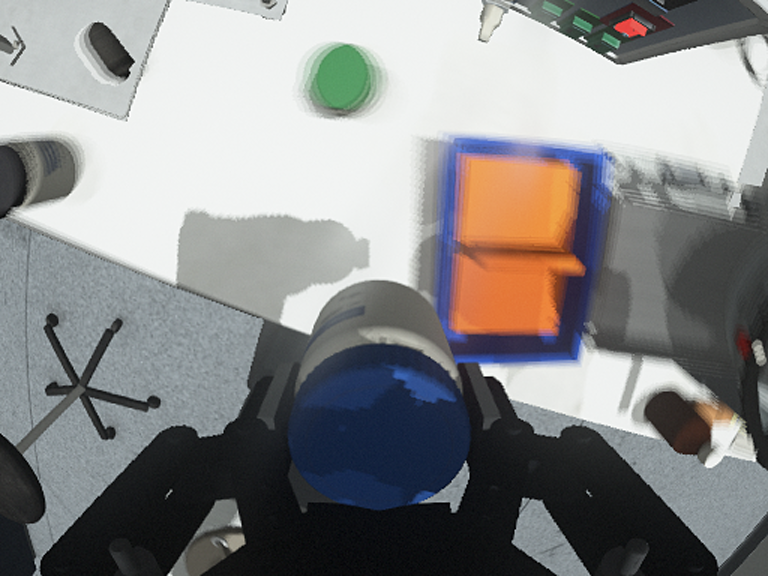

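```bash
python3 - <<'E'
from h import *
c=shot("wrist","w28.png"); plan([.5093,-.0953,.28],-70)
import cv2
cx,cy,a=.546,-.083,20.
ya=np.array([np.cos(np.radians(a)),np.sin(np.radians(a))]); xa=np.array([ya[1],-ya[0]])*-1
def pts(h,w,z): return fproj(c,[list(np.array([cx,cy])+i*h*xa+j*w*ya)+[z] for i,j in((-1,-1),(1,-1),(1,1),(-1,1))])*1.5+.25
im=cv2.imread("pics/w28.png")
for h,w,z,col in((.047,.072,.036,(0,255,0)),(.04,.005,.080,(255,255,0)),(.064,.089,.062,(0,0,255))):
    cv2.polylines(im,[np.round(pts(h,w,z)).astype(int)],True,col,1)
cv2.imwrite("pics/w28o.png",cv2.resize(im[120:380,400:640],None,fx=2.3,fy=2.3))
E
```

```text
t 30.72 pos [0.5043 0.0154 0.3037] jaw -69.7 F [-0.4 -0.8 -1.6] w 0.651 q [ 0.18  0.22 -0.38  1.94  0.1   1.   -1.46] 
 shift cm [-3.38 10.55  2.37] twist 0.006 deg 0.3258825441758546
```

View pics/w28o.png

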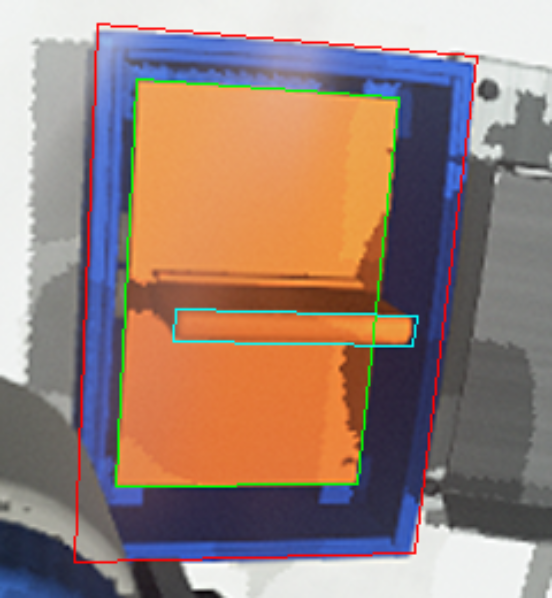

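Request:
move_arm([
  [-1.1, 3.5, 0],
  [-2.2, 7, 1],
  [-3.3, 10.5, 2],
  [-3.3, 10.6, 6],
  [-3.3, 10.6, 9],
], gripper=[0.3, 0.3, 0.3, 0.3, 0.3], twist=[0, 0, 0, 0, 0])

```text
t: 31.13
eef_pos: [0.5102, -0.0995, 0.2129]
tool_rot: [0.001, 0.985, 0.173, 0.001]
contact_force: [0.5, 0.3, -2.2]
gripper_width: 0.648
```

Request:
move_arm([
  [0, 0, 2],
  [0, 0, 2],
], gripper=[0.3, 0.3], twist=[0, 0])

```text
t: 31.3
eef_pos: [0.5074, -0.0963, 0.1898]
tool_rot: [-0.001, 0.984, 0.176, -0.004]
contact_force: [-1.2, -0.9, -1.4]
gripper_width: 0.645
```

```bash
python3 - <<'E'
from h import *
plan([.51,-.096,.153],-70)
shot("wrist","w29.png"); shot("scene","s29.png",6,(240,160,340,260)); shot("side","d29.png",6,(200,140,300,240))
E
```

```text
t 31.3 pos [ 0.5074 -0.0963  0.1898] jaw -69.8 F [-1.2 -0.9 -1.4] w 0.645 q [ 0.31  0.39 -0.29  2.01  0.15  0.77 -1.29] 
 shift cm [0.27 0.08 3.68] twist 0.004 deg 0.22532353150513984
```

View pics/s29.png

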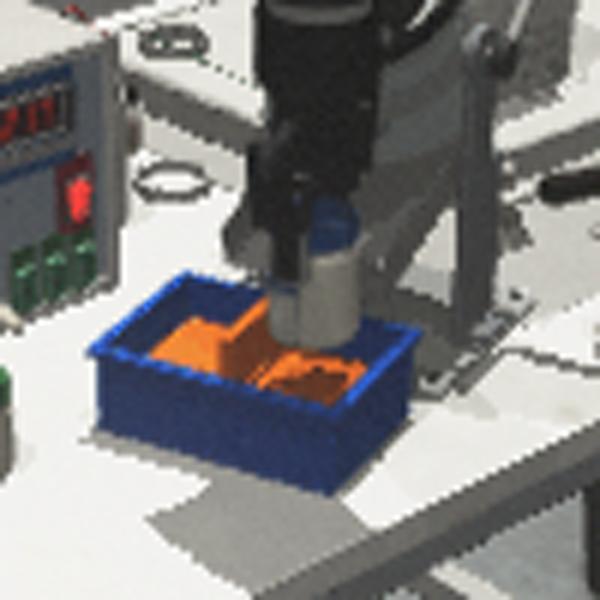

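View pics/d29.png

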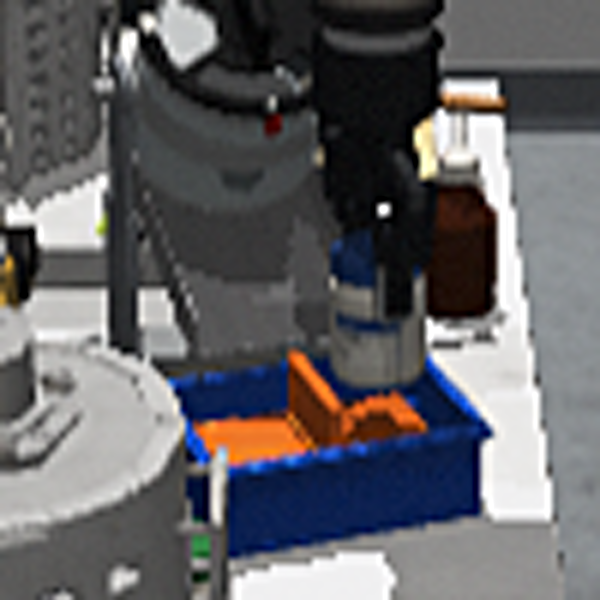

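View pics/w29.png

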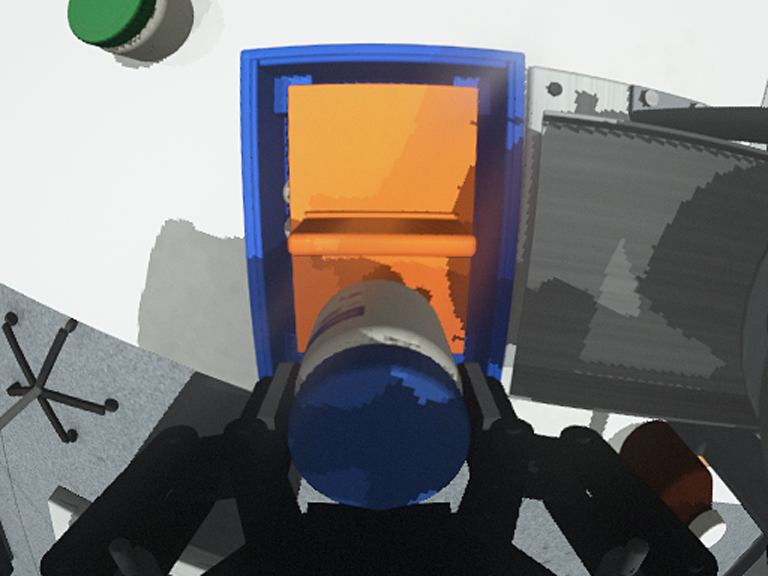

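```bash
python3 - <<'E'
from h import *
read_camera("side"); plan([.51,-.096,.153],-70)
E
```

```text
t 31.5 pos [ 0.5111 -0.0965  0.1954] jaw -69.8 F [-0.2  0.7 -1.6] w 0.649 q [ 0.31  0.38 -0.29  2.01  0.15  0.77 -1.29] 
 shift cm [-0.1  -0.09  4.24] twist 0.004 deg 0.21559428953672466
```

Request:
move_arm([
  [0.1, 0, 1.5],
  [0.1, 0, 2.6],
  [0.1, 0, 3.1],
  [0.1, 0, 3.1],
], gripper=[0.3, 0.3, 0.3, 0.3], twist=[0, 0, 0, 0])

```text
t: 31.83
eef_pos: [0.5104, -0.0965, 0.1622]
tool_rot: [-0.0, 0.985, 0.175, -0.001]
contact_force: [-0.1, -0.2, 0.0]
gripper_width: 0.649
```

Now approach the plate in small steps.

Request:
move_arm([
  [0, 0, 0.4],
  [0, 0, 0.7],
  [0, 0, 0.7],
], gripper=[0.3, 0.3, 0.3], twist=[0, 0, 0])

```text
t: 32.08
eef_pos: [0.5107, -0.0966, 0.1555]
tool_rot: [-0.0, 0.985, 0.175, -0.0]
contact_force: [-0.3, -1.1, -1.0]
gripper_width: 0.642
```

Request:
move_arm([
  [0, 0, 0.15],
  [0, 0, 0.15],
], gripper=[0.3, 0.3], twist=[0, 0])

```text
t: 32.25
eef_pos: [0.5108, -0.0966, 0.1542]
tool_rot: [0.0, 0.985, 0.175, 0.0]
contact_force: [0.6, -0.8, -0.7]
gripper_width: 0.642
```

Request:
move_arm([
  [0, 0, 0.15],
  [0, 0, 0.15],
], gripper=[0.3, 0.3], twist=[0, 0])

```text
t: 32.42
eef_pos: [0.5107, -0.0966, 0.1526]
tool_rot: [-0.0, 0.985, 0.175, -0.0]
contact_force: [-0.6, 1.2, -2.4]
gripper_width: 0.652
```

```bash
python3 - <<'E'
from h import *
plan([.51,-.096,.153],-70)
shot("side","d30.png",6,(200,140,300,240))
E
```

```text
t 32.42 pos [ 0.5107 -0.0966  0.1526] jaw -69.8 F [-0.6  1.2 -2.4] w 0.652 q [ 0.29  0.44 -0.28  2.03  0.19  0.69 -1.32] 
 shift cm [-0.05 -0.08 -0.04] twist 0.003 deg 0.1512653977428755
```

View pics/d30.png

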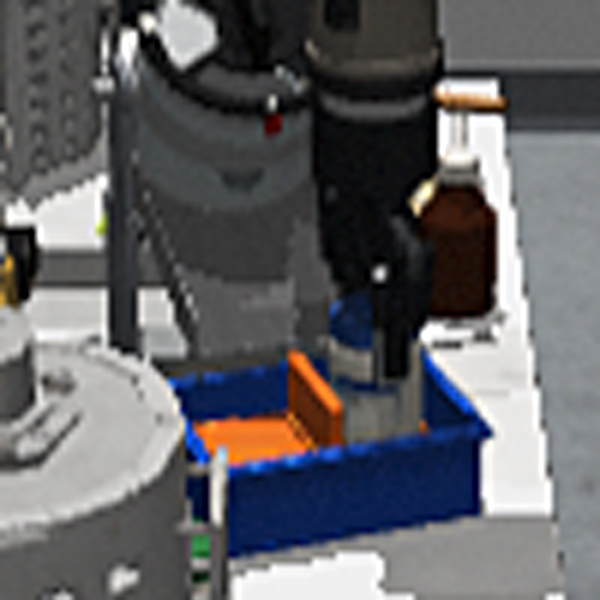

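Request:
move_arm([
  [0, 0, 0.1],
  [0, 0, 0.15],
  [0, 0, 0.15],
], gripper=[0.3, 0.3, 0.3], twist=[0, 0, 0])

```text
t: 32.72
eef_pos: [0.5107, -0.0966, 0.1511]
tool_rot: [-0.0, 0.985, 0.175, -0.0]
contact_force: [-0.2, -0.1, -0.7]
gripper_width: 0.649
```

Request:
move_arm([
  [0, 0, 0.12],
  [0, 0, 0.12],
], gripper=[0.3, 0.3], twist=[0, 0])

```text
t: 32.88
eef_pos: [0.5112, -0.0965, 0.1507]
tool_rot: [0.0, 0.985, 0.175, 0.0]
contact_force: [-1.5, 0.7, 4.8]
gripper_width: 0.654
```

Request:
move_arm([
  [0, 0, 0],
  [0, 0, 0],
  [0, 0, 0],
  [0, 0, -0.5],
], gripper=[0.75, 0.9, 0.9, 0.9], twist=[0, 0, 0, 0])

```text
t: 33.22
eef_pos: [0.5103, -0.0965, 0.1544]
tool_rot: [-0.0, 0.985, 0.175, -0.001]
contact_force: [0.2, 0.1, -0.3]
gripper_width: 0.902
```

Request:
move_arm([
  [0, 0, -2],
  [0, 0, -5],
  [0, 0, -9],
  [0, 0, -13],
  [-3, -2, -16],
], gripper=[0.9, 0.9, 0.9, 0.9, 0.9], twist=[0, 0, 0, 0, 0])

```text
t: 33.63
eef_pos: [0.4842, -0.0897, 0.3162]
tool_rot: [0.001, 0.985, 0.175, 0.004]
contact_force: [1.3, -1.1, 1.7]
gripper_width: 0.899
```

```bash
python3 - <<'E'
from h import *
plan([.51,-.096,.153],-70)
shot("wrist","w31.png"); shot("scene","s31.png",5,(220,130,360,250)); shot("side","d31.png",6,(200,110,300,240)[:4])
for n in("scene","side"):
  for q in("blue_jar","black_jar","green_jar","divider","dial_grip","lever_grip"): print(n,q,[(np.round(a['centre'],4).tolist(),round(a['p'],2)) for a in spot_point(q,n)[:1]])
E
```

```text
t 33.63 pos [ 0.4842 -0.0897  0.3162] jaw -69.9 F [ 1.3 -1.1  1.7] w 0.899 q [ 0.35  0.18 -0.32  1.95  0.07  1.01 -1.23] 
 shift cm [ 2.07  1.43 16.34] twist 0.002 deg 0.11413425028526092
scene blue_jar [([0.5131, -0.0951, 0.0375], 0.72)]
scene black_jar [([0.4699, 0.3443, -0.0037], 0.92)]
scene green_jar [([0.6219, 0.0902, 0.0007], 0.79)]
scene divider [([0.4894, -0.3549, 0.2765], 0.54)]
scene dial_grip [([0.5828, -0.1977, 0.2773], 0.69)]
scene lever_grip [([0.4881, -0.3522, 0.2798], 0.92)]
side blue_jar [([0.5078, -0.0974, 0.037], 0.8)]
side black_jar [([0.4702, 0.3494, 0.0004], 0.75)]
side green_jar [([0.6169, 0.0951, -0.0009], 0.51)]
side divider [([0.5419, -0.0831, 0.0329], 0.48)]
side dial_grip [([0.4711, 0.3515, 0.0013], 0.63)]
side lever_grip [([0.4876, -0.3502, 0.2748], 0.61)]
```

View pics/w31.png

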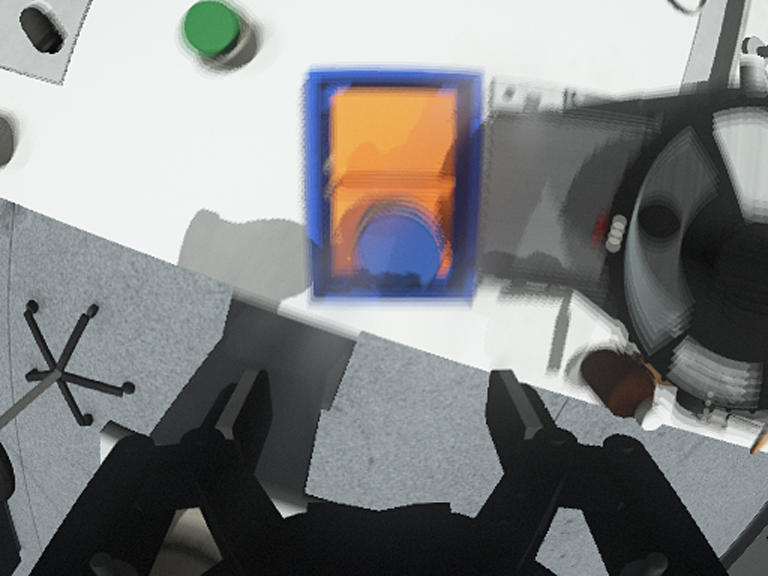

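View pics/s31.png

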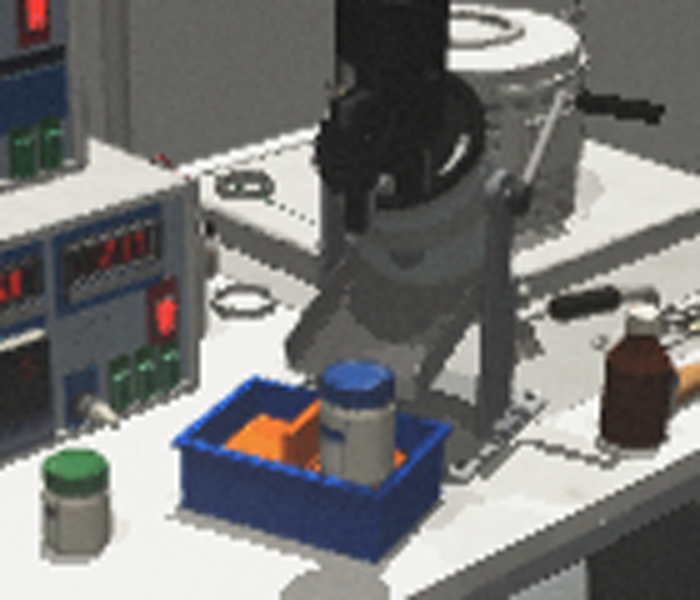

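View pics/d31.png

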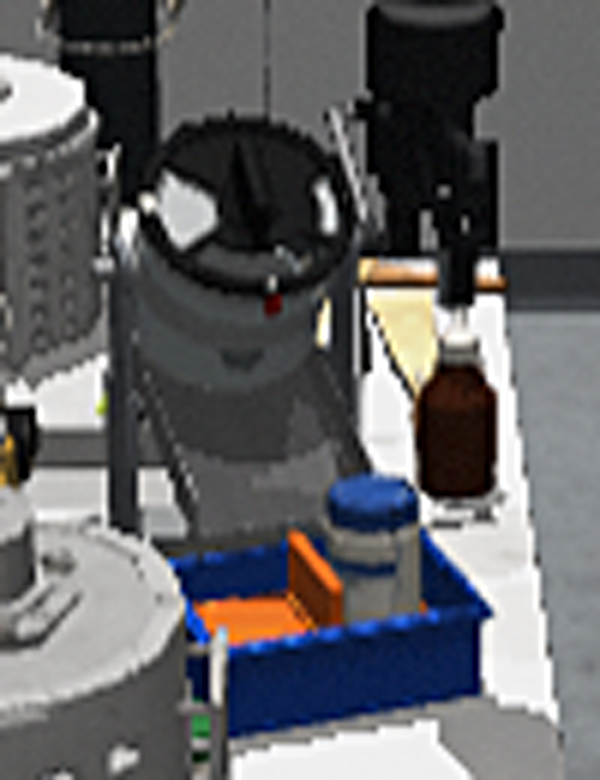

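Request:
move_arm([
  [0, 0, -2],
  [0, 0, -4],
  [0, 0, -4],
], gripper=[0.9, 0.9, 0.9], twist=[0, 0, 0])

```text
t: 34.63
eef_pos: [0.4813, -0.0891, 0.3551]
tool_rot: [0.001, 0.985, 0.175, 0.003]
contact_force: [0.4, 0.3, -0.2]
gripper_width: 0.898
```

```bash
python3 - <<'E'
from h import *
shot("scene","dzc.png",6,(265,120,365,220)); shot("side","dzsc.png",7,(205,115,285,205))
for a,b,s,box in(("dz.png","dzc.png",6,(410,150,530,220)),("dzs.png","dzsc.png",7,(370,70,500,115))):
    A=cv2.imread("pics/"+a,0);B=cv2.imread("pics/"+b,0);x0,y0,x1,y1=box
    r=cv2.matchTemplate(B,A[y0:y1,x0:x1],cv2.TM_CCOEFF_NORMED);_,v,_,l=cv2.minMaxLoc(r);print("lever shift px",(l[0]-x0)/s,(l[1]-y0)/s,v)
c=shot("wrist","w32.png")
print(get_obs()["contact_force"])
E
```

```text
lever shift px 0.0 0.0 0.9970453977584839
lever shift px -6.0 68.28571428571429 0.6016252636909485
[-0.24950815  0.46321815 -0.9521094 ]
```

View pics/w32.png

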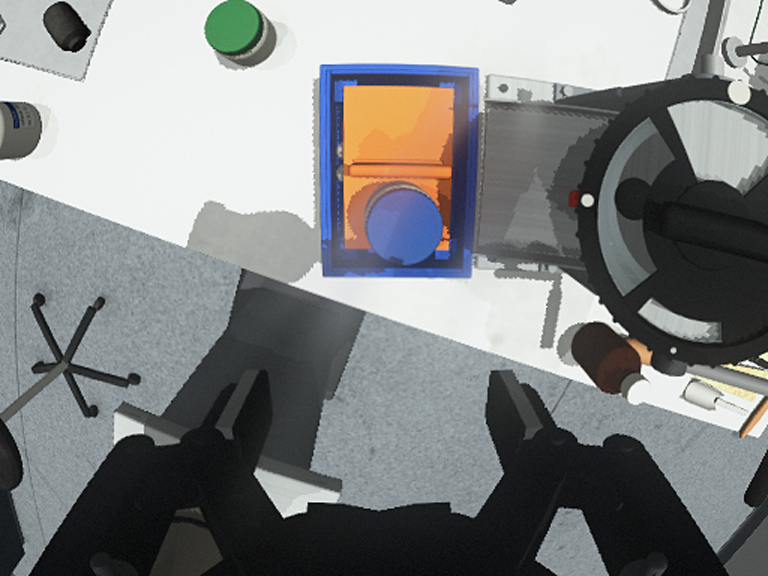

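```bash
python3 -c "
from station import *
print(hand_in())"
```

```text
the job is handed in; nothing more can be done
None
```

The charge box is packed and handed in at about 35 s of the 72 s allowed; `hand_in` gave no verdict.

**What I did**
- **Dial:** I turned it until the middle slot sat at the red pointer.
- **Drum:** I tipped it with the lever to about 2.05 rad, then brought it back and pressed it onto its stop.
- **Box:** I laid the divider on the corner rests and stood the blue-lidded jar upright in the bay nearer the robot.

**Last checks**
- **Dial:** the middle slot's dot lies next to the red pointer; my readings put the dial at about 1.49 rad, against the 1.48 asked.
- **Balls:** the wrist camera showed all four white balls in the box, with the big ball still in the drum. Once the divider was on, balls could only be glimpsed at its edge, so I could not count them again.
- **Drum at rest:** in the scene picture the lever is back at its starting position to the pixel. The side view could not confirm this because the gripper was in the way.
- **Divider and jar:** the divider outline matches a flat plate resting at 32 mm. The jar stands upright with its base at about 37 mm.
- **Other jars:** the black and green jars are where they started, within the measuring error.
- **Robot:** it touches nothing and its force reads about zero.

**What went wrong on the way**
- **First dial grasp:** the fingers slid over the grip bar and pressed with about 30 N. That tipped the drum by about 0.13 rad and did not turn the dial. I then pushed the bar round with the fingers shut and squared it by gripping it.
- **Fingertip forces:** I pressed the drum onto its stop with about 48 N and set the divider down with about 38 N, both through the fingers and not the gripper's body.

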